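# Load the tilting inspection table and set it to the marked angle

### The arm

A 6-joint arm with a two-finger parallel gripper is mounted at the origin on the work surface. World frame = base frame: x ahead of the robot, y to its left, z up, the work surface at z = 0. Lengths are in m, angles in rad, forces in N, time in s.
With the tool pointing down it reaches from about 0.35 to 0.875 m from the base axis. Payload 4.2 kg.
Tool frame: the origin (TCP) lies midway between the tips of the shut fingers; the grasp point (between the pads) lies 19 mm behind it (arm.grip_point_offset is the z of the grasp point in the tool frame, in m); z points along the fingers, y is the direction in which the jaws open and shut (so a half turn about z gives the same grasp; the last joint's range is limited). The gripper opens to 85 mm and grips with 20 to 120 N. Pads are 22 mm wide; open, the fingers measure 114 mm over their backs; the gripper's body (76 mm by 85 mm) begins 54 mm behind the grasp point. The pads swing forward as they close: fully open they stand 13 mm farther back than shut.
Start: joints at [-1.085, 0.385, 0.008, 0, -1.194, -0.259], TCP at [0.141, -0.609, 0.231] pointing down, gripper open.
Joint ranges: [-3.14, 3.14], [-1.21, 2.06], [-1.07, 1.41], [-3.16, 2.05], [-2.99, -0.16], [-3.1, 3.1]. Speed limits (rad/s): [2.79, 2.79, 3.14, 3.14, 3.14, 3.14].

### API

Orientations are given as [roll, pitch, yaw] about the fixed x, y, z axes, in that order (R = Rz(yaw) Ry(pitch) Rx(roll)).
In Python, from bench import telemetry, read_camera, calibration, close_job, nets, arm gives the robot as it stands.
- The arm moves only by the tool send_rows, never from a script. Its argument "increments" is a list of rows, each an object of numbers: "tx", "ty", "tz": the shift along the tool's x, y, z in mm; "wx", "wy", "wz": the turn, a rotation vector about the tool's x, y, z in rad; "hand": the finger opening in mm, from 0 to 85.4. A call has 1 to 8 rows; each row is the pose to reach, as a shift and turn from the pose commanded when the call began, along the tool's axes at that moment; what a row does not reach only later rows make up. A row lasts 1/10 s, in which the tool goes at most 50 mm and 8.59 degrees, less where a joint would pass 70% of its speed; a pose out of reach is approached as far as the arm can. A call with a gripper value outside its range is refused whole. The fingers move at their own pace and stop on an object; "squeeze" is the grip in N (left out, the last holds). Time passes only in rows, so rows that repeat a pose let the fingers close. It gives the time, the measured TCP pose, the force and the opening at its end, in the units of the state.
- telemetry.state(): the state, without advancing time (a new reading comes with each control period).
- read_camera(name): name is "scene" or "top" or "wrist"; returns the picture (384x512x3 uint8, blue, green, red); there is no depth.
- calibration(name): a dict with "fx", "fy", "cx", "cy" (pixels), "pose" (4x4, takes a point from camera to world coordinates). Camera axes: x right, y up, looking along -z (the intrinsics and any distortion apply to the point x, -y, -z); pixel columns grow to the right and rows downward; lengths in m; the calibration is good to about 2 mm. A picture is of the moment at which its call begins: read the wrist's pose just before it. calibration takes no time and is no camera call; for the wrist camera it gives the pose at the moment of the call.
- close_job(): hands the job in, once; it reports no verdict.
Trained networks look in the newest picture that a camera, given by its name, has taken for a name from the list of things; names that differ only in an ending like _2 or _b are one class to them, and where a whole thing is asked for, a point or a joint stands for the part that bears it (a point fixed in the world has none). Each returns a list of dicts, best first, with "p" (0 to 1); they miss things now and then, are a little off and sometimes report something else, mostly with a low value. They report only what shows in the picture. A call takes as long as a camera call. They do not tell look-alikes from the thing itself.
- nets.look_for(camera, target): "bbox" ([left, top, right, bottom] in pixels, round what is visible of it).
The state is a dict: "time": time; "joint_positions": joint angles; "dq": joint speeds; "effort": joint torques, N m; "tcp_pos": TCP position; "orientation": TCP orientation; "contact_force": force on the tool from outside, world axes, zero at the start; "moment": the same for the moment, N m; "width": opening from 0.0 (shut) to 1.0 (fully open).
Only numpy, scipy, OpenCV 4.12 (cv2) and the standard library are available. Lean on these libraries where they do the work, as an engineer would, in place of code of your own. Each camera call takes 0.05 s, during which the arm holds its last target. There are 200 camera calls.

### The job

Swing the lever of the tilting table right back so the table lies level on its stop, then take the bearing housing from the blue tray and set it down gently on the table, foot down, its long edge flat against the stop rail and about the middle of the rail, and let it go. Then ease the lever over until its white pointer stands at the red tab, with the housing still seated against the rail, and let go. Leave the red tab and everything else as it is.

Things in the scene. Friction and masses are not known exactly. Their poses are not given: they have to be found in the camera images.
- trunnion (a point): point on the hinge axis of the tilting inspection table, in the middle of its fixed grey-green base (190 x 250 mm, 105 mm below this point is the granite). Its axes are those of the fixed base: z up, y along the hinge axis towards the side without the lever, x horizontal towards the side the table tips down to. Base yaw varies and may be on the left or right of the work area
- tilt (a joint): angle of the tilting table and its lever, rad: 0 = table level, lever upright, on its stop; grows as the lever swings and the steel table tips down towards the base's +x, the rail side (up to 0.75). Lever and table are one rigid piece; a friction brake (1.2 N m, 8 to 10 N at the grip) holds it wherever it is left, also with the housing on it
- lever_grip (a point): middle of the lever's yellow hand grip: 66 mm long (30 mm below to 36 mm above this point), 28 mm wide, 22 mm thick between flat faces square to the hinge (y); 150 mm from the hinge axis, 165 mm from trunnion along the base's -y, outside the table. z points outward along the lever, y along the hinge. 28 mm inwards in y begin quadrant and tab, which reach only 122 mm from the hinge axis
- tab (a joint): angle of the red tab on the graduated quadrant, rad, same zero and sense as joint tilt: the table is to be set so that tilt equals tab. Between 0.32 and 0.58 at the start; it must not be moved
- tab_top (a point): the red tab, 12 mm wide, 20 mm across, clipped on the rim of the aluminium quadrant, 116 mm from the hinge axis and 127 mm from trunnion along the base's -y; axes turn with the tab about the hinge, z outward. The white pointer on the lever passes it at 112 mm from the hinge axis
- rail_foot (a point): foot of the aluminium stop rail: middle of its inner face, at the level of the table's top. Turns with the table: z square to the table's top, y along the rail, x out through the rail. The table top is 180 mm along y and reaches 158 mm from here towards -x; the rail is 180 mm long, 12 mm thick, 14 mm high. With the table level this point is 135 mm above the granite
- housing_mid (a point): centre of the bearing housing, 40 mm above its underside, z up: an aluminium pillow block with a brass bearing ring, about 0.55 kg. Foot 130 mm along its y, 64 mm along its x, 14 mm thick; on it the round body, 78 mm across, 42 mm thick between two flat faces square to its x, reaching 81 mm above the underside. The same either way round
- tray: shallow blue receiving tray, 350 mm along its x by 210 mm, 18 mm high, floor and walls 4 mm thick; origin at the centre of its underside; fixed. Housing and hub stand on its floor about 160 mm apart, either one nearer the robot
- hub: dark steel flanged hub standing in the tray, flange 92 mm across, 55 mm high; origin at the centre of its underside; bystander
- vblock: dark steel V-block, 70 x 100 x 60 mm, on the granite in front (robot side) of the tilting table; origin at the centre of its underside; bystander
- dial_stand: dial indicator on a blue magnetic stand, 205 mm tall, base 58 x 50 mm, arm with the dial reaching 106 mm along its y; stands beyond the tilting table; origin at the centre of the base's underside; bystander
- caliper: digital caliper lying beyond the tray, 200 mm along its y, 12 mm high; origin at the centre of its underside; bystander
- cyl_square: upright steel cylinder square, 60 mm diameter, 120 mm tall, standing between robot and work area; origin at the centre of its underside; bystander
- driver: screwdriver, 160 mm long, lying on the granite beside the tilting table, on the side away from the lever; origin under its middle; bystander
- housing: the same housing as a  origin at the centre of its foot's underside, 40 mm below housing_mid, same axes
Mind the look-alikes: they are no part of the job. Leave any green or purple look-alike of the housing alone.

How it is judged:
By the outcome, as a careful person would: the job done as asked, in the order asked, and still so for the second after the job is handed in, with the robot touching nothing.
It also fails if it takes over 64 s, if anything falls off the work surface, if the arm or the gripper's body presses on something with over 40 N, if the wrist force passes 120 N, or if a joint passes its speed limit or range.

## Working session

There is one attempt and no reset: what is moved stays moved. The work goes in short steps, Python scripts to look and compute and a tool call to move; the robot and the scene stay as the last step left them, time stands still between calls to the robot, and variables do not carry over. Pictures are saved under pics/ and viewed, about 8 in all and at most 12, crops included, and the job is handed in when it is done.

Besides the shell and the picture viewer there is one more tool, called after ">>>" as name(argument=value, ...), one argument or row to a line, values as JSON. send_rows: Moves the arm, as the interface text tells. Its arguments: {"type":"object","properties":{"increments":{"type":"array"},"squeeze":{"type":"number"}},"required":["increments"]}

```bash
ls; mkdir -p pics; python3 - <<'E'
from bench import telemetry, read_camera, calibration, nets, arm
import cv2,json
import numpy as np
print(telemetry.state()); print(arm.grip_point_offset, dir(arm))
for c in ["scene","top"]:
    im=read_camera(c); cv2.imwrite(f"pics/{c}0.png",im)
    k=calibration(c); print(c,{a:(np.round(b,4).tolist() if a=='pose' else b) for a,b in k.items()})
    for t in ["housing","hub","tray","tilt","lever_grip","tab","vblock","dial_stand","cyl_square","driver","caliper"]:
        print(t,[(np.round(d["bbox"]).astype(int).tolist(),round(d["p"],2)) for d in nets.look_for(c,t)][:3])
a=cv2.imread("pics/scene0.png");b=cv2.imread("pics/top0.png")
E
```

```text
pics
{'time': 0.0, 'joint_positions': array([-1.08540085e+00,  3.85568505e-01,  6.61076246e-03, -5.17390481e-04,
       -1.19401511e+00, -2.58656465e-01]), 'dq': array([ 1.47804517e-03,  1.29501125e-03,  8.78522700e-05, -4.57658253e-04,
       -6.52795111e-04, -6.46229637e-04]), 'effort': array([ 5.71683559e-04, -3.92293525e+01,  1.88400078e+01,  4.18622375e+00,
       -4.76882662e-03, -5.53579113e-06]), 'tcp_pos': array([ 0.14042111, -0.60840835,  0.23020576]), 'orientation': array([ 3.13936553e+00, -9.20360825e-05, -2.91504443e+00]), 'contact_force': array([ 0.51955214, -0.59117526, -0.21664984]), 'moment': array([-0.04610035,  0.02321587,  0.02133855]), 'width': 0.995930447423547}
-0.0187 ['MotionError', '__class__', '__delattr__', '__dict__', '__dir__', '__doc__', '__eq__', '__format__', '__ge__', '__getattribute__', '__getstate__', '__gt__', '__hash__', '__init__', '__init_subclass__', '__le__', '__lt__', '__module__', '__ne__', '__new__', '__reduce__', '__reduce_ex__', '__repr__', '__setattr__', '__sizeof__', '__str__', '__subclasshook__', '__weakref__', 'grip_point_offset']
sc
[... 875 characters left out ...]
0.35224878076625, 'pose': [[-0.0126, 0.9984, -0.0555, 0.4743], [-0.9999, -0.0122, 0.0078, -0.1379], [0.0071, 0.0556, 0.9984, 1.4874], [0.0, 0.0, 0.0, 1.0]]}
housing [([252, 205, 279, 236], 0.91), ([358, 208, 385, 242], 0.82), ([306, 184, 342, 216], 0.75)]
hub [([252, 172, 271, 195], 0.77)]
tray [([131, 164, 210, 210], 0.67), ([237, 156, 297, 244], 0.6)]
tilt [([130, 165, 209, 210], 0.94), ([146, 218, 176, 241], 0.67), ([248, 208, 281, 232], 0.32)]
lever_grip [([131, 162, 211, 213], 0.76)]
tab []
vblock []
dial_stand [([141, 132, 188, 151], 0.77), ([131, 166, 209, 210], 0.56)]
cyl_square [([214, 223, 228, 243], 0.64)]
driver [([118, 193, 126, 215], 0.5)]
caliper [([243, 134, 290, 152], 0.79)]
```

View pics/top0.png

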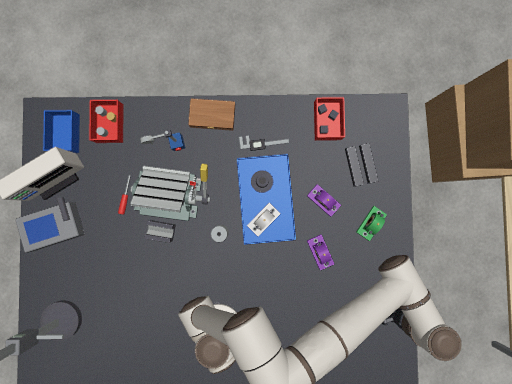

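View pics/scene0.png

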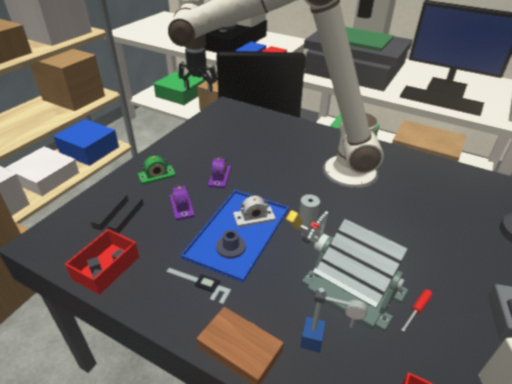

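```bash
python3 - <<'E'
import cv2,numpy as np
a=cv2.imread("pics/scene0.png")[175:330,215:435];b=cv2.imread("pics/top0.png")[150:250,110:310]
a=cv2.resize(a,(600,423),interpolation=3);b=cv2.resize(b,(800,400),interpolation=3)
cv2.imwrite("pics/c1.png",b);cv2.imwrite("pics/c2.png",a)
E
```

```text
(no output)
```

View pics/c1.png

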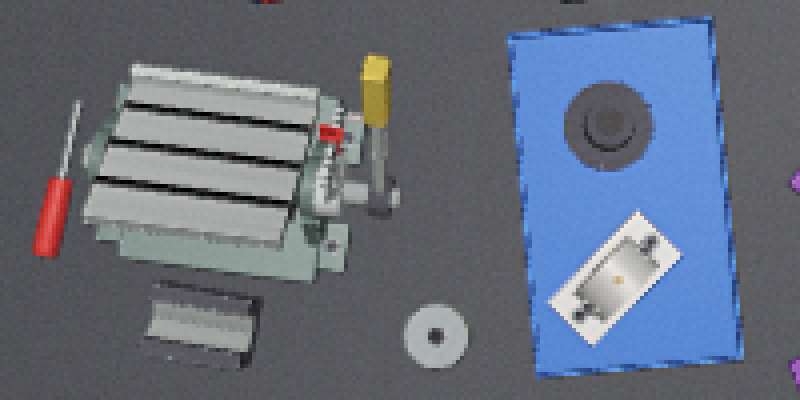

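View pics/c2.png

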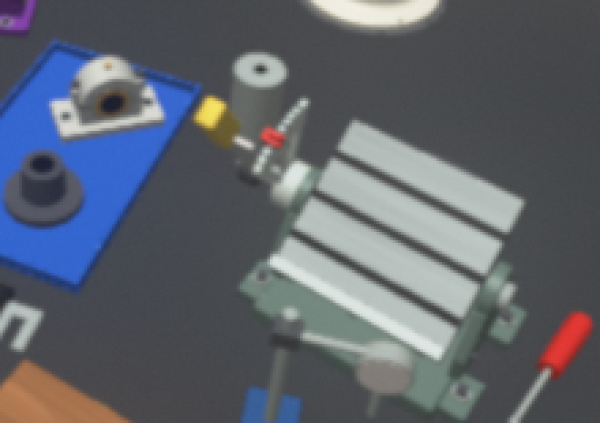

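```bash
cat > h.py <<'E'
import numpy as np,cv2
from scipy.optimize import least_squares
from scipy.spatial.transform import Rotation as R
from bench import telemetry, read_camera, calibration, nets
def proj(k,p):
    P=np.array(k["pose"]);q=(np.atleast_2d(p)-P[:3,3])@P[:3,:3]
    return np.c_[k["cx"]+k["fx"]*q[:,0]/-q[:,2],k["cy"]-k["fy"]*q[:,1]/-q[:,2]]
def plane(k,uv,z):
    P=np.array(k["pose"]);uv=np.atleast_2d(uv)
    d=np.c_[(uv[:,0]-k["cx"])/k["fx"],-(uv[:,1]-k["cy"])/k["fy"],-np.ones(len(uv))]@P[:3,:3].T
    return P[:3,3]+d*((z-P[2,3])/d[:,2])[:,None]
def base(T,yaw,p): return np.array([T[0],T[1],.105])+R.from_euler('z',yaw).apply(p)
def table(T,yaw,tilt,p): return base(T,yaw,R.from_euler('y',tilt).apply(p))
E
cat > fit.py <<'E'
from h import *
kt,ks=calibration("top"),calibration("scene")
t=lambda u,v:(110+u/4-.4,150+v/4-.4); s=lambda u,v:(215+u/2.727-.3,175+v/2.727-.3)
def model(v):
    T,yaw,ti,ta,xr=v[:2],v[2],v[3],v[4],v[5]
    C=[[xr+.012,.09,.044],[xr+.012,-.09,.044],[xr-.158,.09,.03],[xr-.158,-.09,.03],[0,-.165,.186],[0,-.165,.12]]
    tab=[[0,-.127,.116]]
    W=table(T,yaw,ti,np.array(C)); Wt=table(T,yaw,ta,np.array(tab))
    W2=table(T,yaw,ti,np.array([[xr,.09,.044],[xr,-.09,.044],C[2],C[3],[0,-.165,.153]]))
    return np.r_[proj(kt,W),proj(kt,Wt),proj(ks,W2),proj(ks,Wt)]
obs=np.array([t(132,65),t(320,88),t(83,215),t(283,240),t(377,60),t(376,124),t(331,132),s(440,353),s(272,260),s(523,203),s(355,122),s(217,118),s(272,137)])
f=lambda v:(model(v)-obs).ravel()
for y0 in(0,.15,-.15):
    r=least_squares(f,[.5,.1,y0,.5,.4,.075],loss="soft_l1");print(np.round(r.x,4),r.cost)
print(np.round((model(r.x)-obs),1).tolist())
v=r.x
for a in (v[3],0,v[4]):print("grip",np.round(table(v[:2],v[2],a,[0,-.165,.15]),4))
print("railfoot level",table(v[:2],v[2],0,[v[5],0,.03]))
c=plane(kt,[t(638,212),t(681,255),t(592,345),t(549,300)],.018);print(c.round(4),c.mean(0))
l=(c[0]+c[1]-c[2]-c[3])/2;w=(c[1]+c[2]-c[0]-c[3])/2;print(np.linalg.norm(l),np.linalg.norm(w),np.arctan2(l[1],l[0]),np.arctan2(w[1],w[0]))
c=plane(ks,[s(50,100),s(62,138),s(163,122)],.018);print(c.round(4),(c[0]+c[2])/2)
E
python3 fit.py
```

```text
[ 0.5409  0.2003 -0.1442  0.6105  0.4727  0.0788] 6.124864180357591
[ 0.5409  0.2003 -0.1442  0.6105  0.4727  0.0788] 6.124864180412457
[ 0.5409  0.2003 -0.1442  0.6105  0.4727  0.0788] 6.124864180358092
[[0.7, -0.1], [-0.1, 0.3], [-0.2, -0.2], [-0.6, 0.1], [-0.5, 2.9], [0.2, -0.8], [-0.0, 0.1], [1.0, -0.1], [-0.3, -1.1], [-0.2, 0.4], [-1.7, 0.1], [0.6, 1.5], [-0.5, -0.2]]
grip [0.6022 0.0247 0.2279]
grip [0.5172 0.037  0.255 ]
grip [0.5847 0.0272 0.2385]
railfoot level [0.61881517 0.18900081 0.135     ]
[[ 0.5055 -0.2124  0.018 ]
 [ 0.4616 -0.2551  0.018 ]
 [ 0.3724 -0.1641  0.018 ]
 [ 0.4181 -0.1213  0.018 ]] [ 0.43940278 -0.18822828  0.018     ]
0.1268627283880581 0.06192224484606547 -0.8003641997306565 -2.379536578266017
[[ 0.4565 -0.2567  0.018 ]
 [ 0.5071 -0.2084  0.018 ]
 [ 0.4215 -0.117   0.018 ]] [ 0.43898874 -0.18685806  0.018     ]
```

```bash
cat >> h.py <<'E'
V=dict(T=[.5409,.2003],yaw=-.1442,tilt=.6105,tab=.4727,xr=.0788)
def lever(a,r,dy=0,T=None,yaw=None):  # tool pose with TCP at radius r on lever at tilt a
    T=V["T"] if T is None else T; yaw=V["yaw"] if yaw is None else yaw
    p=table(T,yaw,a,[0,-.165+dy,r]); Rt=R.from_euler('z',yaw)*R.from_euler('y',a)*R.from_matrix(np.diag([-1,1,-1]))
    return p,Rt
def inc(p,Rt,p0=None,R0=None):
    s=telemetry.state(); p0=s["tcp_pos"] if p0 is None else p0; R0=R.from_euler('xyz',s["orientation"]) if R0 is None else R0
    print("target",np.round(p,4),"t mm",np.round(R0.inv().apply(np.array(p)-p0)*1000,1),"w",np.round((R0.inv()*Rt).as_rotvec(),4))
def down(yaw): return R.from_euler('xyz',[np.pi,0,yaw])
E
python3 -c "
from h import *
p,Rt=lever(.61,.146+.09)
inc(p,Rt); q=np.array([.48,-.25,.36]); inc(q,Rt)
print(lever(0,.15)[1].as_euler('xyz'))"
```

```text
target [0.651  0.0176 0.2984] t mm [-638.2  495.7  -67.1] w [-0.1131  0.6029  0.3594]
target [ 0.48 -0.25  0.36] t mm [-411.5  273.5 -128.7] w [-0.1131  0.6029  0.3594]
[3.14159265 0.         2.99739265]
```

>>> send_rows(
  increments=[
    {"tx": -411,"ty": 273,"tz": -129,"wx": -0.113,"wy": 0.603,"wz": 0.36,"hand": 45},
    {"tx": -411,"ty": 273,"tz": -129,"wx": -0.113,"wy": 0.603,"wz": 0.36,"hand": 45},
    {"tx": -411,"ty": 273,"tz": -129,"wx": -0.113,"wy": 0.603,"wz": 0.36,"hand": 45},
    {"tx": -411,"ty": 273,"tz": -129,"wx": -0.113,"wy": 0.603,"wz": 0.36,"hand": 45},
    {"tx": -411,"ty": 273,"tz": -129,"wx": -0.113,"wy": 0.603,"wz": 0.36,"hand": 45},
    {"tx": -411,"ty": 273,"tz": -129,"wx": -0.113,"wy": 0.603,"wz": 0.36,"hand": 45},
    {"tx": -411,"ty": 273,"tz": -129,"wx": -0.113,"wy": 0.603,"wz": 0.36,"hand": 45},
    {"tx": -411,"ty": 273,"tz": -129,"wx": -0.113,"wy": 0.603,"wz": 0.36,"hand": 45},
  ],
)

```text
time: 2.0
tcp_pos: [0.4034, -0.331, 0.3309]
orientation: [-3.141, -0.611, 2.997]
contact_force: [0.2, 0.5, -0.3]
width: 0.526
```

```bash
python3 -c "
from h import *
p,Rt=lever(.61,.146+.11)
inc(p,Rt); print(telemetry.state()['joint_positions'])"
```

```text
target [0.6623 0.0159 0.3148] t mm [-178.3  380.5 -105.2] w [-0.0004 -0.0006 -0.0001]
[-0.31756341  0.44571737  0.17780312  0.10523204 -1.90458662 -1.39375659]
```

>>> send_rows(
  increments=[
    {"tx": -178,"ty": 380,"tz": -105},
    {"tx": -178,"ty": 380,"tz": -105},
    {"tx": -178,"ty": 380,"tz": -105},
    {"tx": -178,"ty": 380,"tz": -105},
    {"tx": -178,"ty": 380,"tz": -105},
    {"tx": -178,"ty": 380,"tz": -105},
    {"tx": -178,"ty": 380,"tz": -105},
    {"tx": -178,"ty": 380,"tz": -105},
  ],
)

```text
invalid input at $.increments[0]: expected keys tx, ty, tz, wx, wy, wz, hand
```

>>> send_rows(
  increments=[
    {"tx": 0,"ty": 25,"tz": 0},
    {"tx": 0,"ty": 25,"tz": 0},
  ],
)

```text
invalid input at $.increments[0]: expected keys tx, ty, tz, wx, wy, wz, hand
```

```bash
python3 -c "
from h import *
p,Rt=lever(.61,.146+.11)
inc(p,Rt); k=calibration('wrist'); im=read_camera('wrist'); cv2.imwrite('pics/w1.png',im)
print(k)
for t in ['lever_grip','tab','tilt']: print(t,nets.look_for('wrist',t)[:2])
v=V
for n,q,a in [('griptop',[0,-.165,.186],v['tilt']),('gripbot',[0,-.165,.12],v['tilt']),('tab',[0,-.127,.116],v['tab'])]: print(n,proj(k,table(v['T'],v['yaw'],a,q)))
"
```

```text
target [0.6623 0.0159 0.3148] t mm [-178.3  380.5 -105.2] w [-0.0004 -0.0006 -0.0001]
{'fx': 290.71543764661857, 'fy': 290.71543764661857, 'cx': 257.1362682579309, 'cy': 191.35830108521978, 'pose': array([[ 1.43389142e-01, -9.48180965e-01,  2.83535557e-01,
         4.18470251e-01],
       [ 9.89666289e-01,  1.37504670e-01, -4.06583555e-02,
        -3.32728894e-01],
       [-4.35984343e-04,  2.86435549e-01,  9.58099414e-01,
         4.93547453e-01],
       [ 0.00000000e+00,  0.00000000e+00,  0.00000000e+00,
         1.00000000e+00]])}
lever_grip []
tab []
tilt []
griptop [[861.85867129 529.49936121]]
gripbot [[707.51842267 418.57910065]]
tab [[752.92426461 398.9298308 ]]
```

View pics/w1.png

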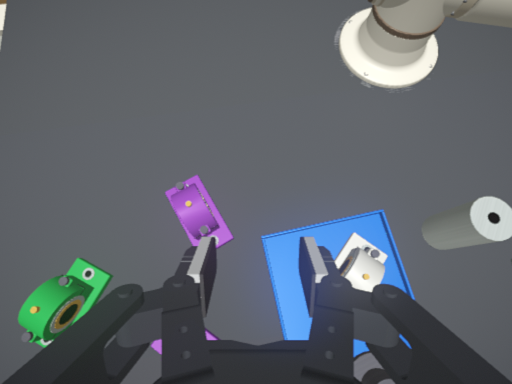

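>>> send_rows(
  increments=[
    {"tx": -178,"ty": 380,"tz": -105,"wx": 0,"wy": 0,"wz": 0,"hand": 45},
    {"tx": -178,"ty": 380,"tz": -105,"wx": 0,"wy": 0,"wz": 0,"hand": 45},
    {"tx": -178,"ty": 380,"tz": -105,"wx": 0,"wy": 0,"wz": 0,"hand": 45},
    {"tx": -178,"ty": 380,"tz": -105,"wx": 0,"wy": 0,"wz": 0,"hand": 45},
    {"tx": -178,"ty": 380,"tz": -105,"wx": 0,"wy": 0,"wz": 0,"hand": 45},
    {"tx": -178,"ty": 380,"tz": -105,"wx": 0,"wy": 0,"wz": 0,"hand": 45},
    {"tx": -178,"ty": 380,"tz": -105,"wx": 0,"wy": 0,"wz": 0,"hand": 45},
    {"tx": -178,"ty": 380,"tz": -105,"wx": 0,"wy": 0,"wz": 0,"hand": 45},
  ],
)

```text
time: 3.0
tcp_pos: [0.6417, -0.0126, 0.3155]
orientation: [-3.141, -0.611, 2.994]
contact_force: [1.5, -0.3, 0.9]
width: 0.526
```

```bash
python3 -c "
from h import *
p,Rt=lever(.61,.146+.11)
inc(p,Rt)"
```

```text
target [0.6623 0.0159 0.3148] t mm [-13.7  31.2  -8.8] w [ 0.001  -0.0011 -0.0029]
```

>>> send_rows(
  increments=[
    {"tx": 0,"ty": 0,"tz": 0,"wx": 0,"wy": 0,"wz": 0,"hand": 45},
  ],
)

```text
time: 3.1
tcp_pos: [0.6433, -0.0086, 0.3115]
orientation: [3.141, -0.614, 3.001]
contact_force: [-0.2, 0.0, -0.4]
width: 0.526
```

```bash
python3 -c "
from h import *
p,Rt=lever(.61,.146+.11)
inc(p,Rt)
"
```

```text
target [0.6623 0.0159 0.3148] t mm [-10.7  26.9 -11.5] w [-0.0011 -0.0042  0.003 ]
```

>>> send_rows(
  increments=[
    {"tx": -11,"ty": 27,"tz": -11,"wx": 0,"wy": 0,"wz": 0,"hand": 45},
    {"tx": -11,"ty": 27,"tz": -11,"wx": 0,"wy": 0,"wz": 0,"hand": 45},
    {"tx": -11,"ty": 27,"tz": -11,"wx": 0,"wy": 0,"wz": 0,"hand": 45},
  ],
)

```text
time: 3.4
tcp_pos: [0.6602, 0.011, 0.3176]
orientation: [-3.14, -0.612, 2.995]
contact_force: [0.1, -0.2, -0.5]
width: 0.528
```

```bash
python3 -c "
from h import *
p,Rt=lever(.61,.146+.11)
inc(p,Rt)
k=calibration('wrist'); im=read_camera('wrist')
print(k)
v=V
for n,q,a in [('griptop',[[0,-.165,.186],[.014,-.154,.186],[-.014,-.154,.186],[.014,-.176,.186],[-.014,-.176,.186]],v['tilt']),('tab',[0,-.127,.116],v['tab']),('rail',[[v['xr'],-.09,.044],[v['xr'],.09,.044]],v['tilt'])]:
  u=proj(k,table(v['T'],v['yaw'],a,q));print(n,u)
  for x,y in u: cv2.circle(im,(int(x),int(y)),1,(255,0,255),-1)
cv2.imwrite('pics/w2.png',cv2.resize(im,(800,600)))
"
```

```text
target [0.6623 0.0159 0.3148] t mm [-2.7  5.2  1.5] w [ 0.0001 -0.0016 -0.002 ]
{'fx': 290.71543764661857, 'fy': 290.71543764661857, 'cx': 257.1362682579309, 'cy': 191.35830108521978, 'pose': array([[ 0.14519522, -0.94758584,  0.28460397,  0.67542169],
       [ 0.98940237,  0.13939074, -0.04065931,  0.00929215],
       [-0.00114298,  0.28749138,  0.95778254,  0.48021173],
       [ 0.        ,  0.        ,  0.        ,  1.        ]])}
griptop [[263.31829564 207.08253325]
 [276.94279901 223.32931338]
 [277.64860388 190.15095498]
 [249.52807421 223.37598691]
 [249.16199376 190.20160056]]
tab [[299.87760658 166.30973347]]
rail [[317.03504292 223.21080982]
 [451.82153998 222.98132061]]
```

View pics/w2.png

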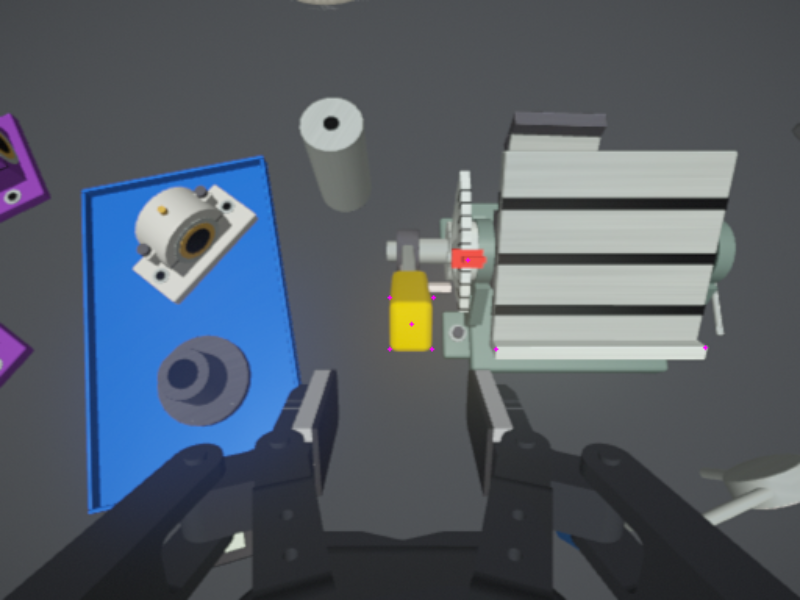

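>>> send_rows(
  increments=[
    {"tx": -3,"ty": 5,"tz": 10,"wx": 0,"wy": 0,"wz": 0,"hand": 45},
    {"tx": -3,"ty": 5,"tz": 35,"wx": 0,"wy": 0,"wz": 0,"hand": 45},
    {"tx": -3,"ty": 5,"tz": 60,"wx": 0,"wy": 0,"wz": 0,"hand": 45},
    {"tx": -3,"ty": 5,"tz": 80,"wx": 0,"wy": 0,"wz": 0,"hand": 45},
    {"tx": -3,"ty": 5,"tz": 100,"wx": 0,"wy": 0,"wz": 0,"hand": 45},
    {"tx": -3,"ty": 5,"tz": 108,"wx": 0,"wy": 0,"wz": 0,"hand": 45},
    {"tx": -3,"ty": 5,"tz": 108,"wx": 0,"wy": 0,"wz": 0,"hand": 45},
  ],
)

```text
time: 4.15
tcp_pos: [0.6013, 0.0245, 0.2284]
orientation: [-3.14, -0.611, 2.995]
contact_force: [0.1, -0.1, 0.6]
width: 0.524
```

```bash
python3 -c "
from h import *
inc(*lever(.61,.148))
s=telemetry.state(); p0=s['tcp_pos']; R0=R.from_euler('xyz',s['orientation'])
"
```

```text
target [0.6011 0.0248 0.2263] t mm [-1.   0.3  1.8] w [ 0.0002 -0.0013 -0.002 ]
```

>>> send_rows(
  increments=[
    {"tx": 0,"ty": 0,"tz": 0,"wx": 0,"wy": 0,"wz": 0,"hand": 15},
    {"tx": 0,"ty": 0,"tz": 0,"wx": 0,"wy": 0,"wz": 0,"hand": 15},
    {"tx": 0,"ty": 0,"tz": 0,"wx": 0,"wy": 0,"wz": 0,"hand": 15},
    {"tx": 0,"ty": 0,"tz": 0,"wx": 0,"wy": 0,"wz": 0,"hand": 15},
  ],
  squeeze=30,
)

```text
time: 4.55
tcp_pos: [0.6028, 0.0236, 0.2295]
orientation: [-3.139, -0.608, 2.995]
contact_force: [-0.8, -5.0, 1.0]
width: 0.255
```

```bash
python3 -c "
from h import *
inc(*lever(.61,.15))
p0,R0=lever(.61,.15)
for a in np.linspace(.61,0,9)[1:]: inc(*lever(a,.15),p0,R0)
inc(*lever(-.01,.15),p0,R0)
"
```

```text
target [0.6022 0.0247 0.2279] t mm [-0.3  1.   1.7] w [-0.0009  0.0016 -0.0024]
target [0.5927 0.026  0.2341] t mm [11.4  0.   0.4] w [ 0.     -0.0763 -0.    ]
target [0.5828 0.0275 0.2396] t mm [22.8 -0.   1.7] w [-0.     -0.1525 -0.    ]
target [0.5724 0.029  0.2442] t mm [34.  -0.   3.9] w [ 0.     -0.2288  0.    ]
target [0.5618 0.0305 0.2481] t mm [45.  -0.   6.9] w [-0.    -0.305  0.   ]
target [0.5509 0.0321 0.2511] t mm [55.8  0.  10.8] w [ 0.     -0.3813 -0.    ]
target [0.5397 0.0337 0.2533] t mm [66.3  0.  15.4] w [ 0.     -0.4575 -0.    ]
target [0.5285 0.0354 0.2546] t mm [76.3  0.  20.9] w [-0.     -0.5337  0.    ]
target [0.5172 0.037  0.255 ] t mm [85.9  0.  27.1] w [ 0.   -0.61 -0.  ]
target [0.5157 0.0372 0.255 ] t mm [87.2  0.  27.9] w [-0.   -0.62 -0.  ]
```

>>> send_rows(
  increments=[
    {"tx": 11.4,"ty": 0,"tz": 0.4,"wx": 0,"wy": -0.076,"wz": 0,"hand": 15},
    {"tx": 22.8,"ty": 0,"tz": 1.7,"wx": 0,"wy": -0.1525,"wz": 0,"hand": 15},
    {"tx": 34,"ty": 0,"tz": 3.9,"wx": 0,"wy": -0.229,"wz": 0,"hand": 15},
    {"tx": 45,"ty": 0,"tz": 6.9,"wx": 0,"wy": -0.305,"wz": 0,"hand": 15},
    {"tx": 55.8,"ty": 0,"tz": 10.8,"wx": 0,"wy": -0.381,"wz": 0,"hand": 15},
    {"tx": 66.3,"ty": 0,"tz": 15.4,"wx": 0,"wy": -0.4575,"wz": 0,"hand": 15},
    {"tx": 76.3,"ty": 0,"tz": 20.9,"wx": 0,"wy": -0.534,"wz": 0,"hand": 15},
    {"tx": 82,"ty": 0,"tz": 24.5,"wx": 0,"wy": -0.58,"wz": 0,"hand": 15},
  ],
)

```text
time: 5.35
tcp_pos: [0.5227, 0.0356, 0.2545]
orientation: [-3.14, -0.024, 2.996]
contact_force: [9.1, -8.9, -11.1]
width: 0.254
```

>>> send_rows(
  increments=[
    {"tx": 2,"ty": 0,"tz": 0,"wx": 0,"wy": -0.015,"wz": 0,"hand": 15},
    {"tx": 4.5,"ty": 0,"tz": 0,"wx": 0,"wy": -0.03,"wz": 0,"hand": 15},
    {"tx": 5.5,"ty": 0,"tz": 0,"wx": 0,"wy": -0.035,"wz": 0,"hand": 15},
    {"tx": 6.5,"ty": 0,"tz": 0,"wx": 0,"wy": -0.035,"wz": 0,"hand": 15},
  ],
)

```text
time: 5.75
tcp_pos: [0.5175, 0.0364, 0.2546]
orientation: [-3.139, 0.009, 2.995]
contact_force: [13.2, -11.6, -13.7]
width: 0.253
```

```bash
python3 -c "
from h import *
inc(*lever(0,.15)); print(telemetry.state()['contact_force'])
"
```

```text
target [0.5172 0.037  0.255 ] t mm [ 0.4  0.6 -0.5] w [-0.0023  0.0092 -0.002 ]
[ 13.18981126 -11.63131966 -13.70931516]
```

>>> send_rows(
  increments=[
    {"tx": 1,"ty": -0.8,"tz": -0.8,"wx": 0,"wy": 0,"wz": 0,"hand": 15},
    {"tx": 2,"ty": -1,"tz": -1,"wx": 0,"wy": 0,"wz": 0,"hand": 15},
    {"tx": 2.5,"ty": -1,"tz": -1,"wx": 0,"wy": 0,"wz": 0,"hand": 15},
  ],
)

```text
time: 6.05
tcp_pos: [0.5175, 0.0364, 0.2546]
orientation: [-3.141, 0.013, 2.995]
contact_force: [19.9, -10.4, -20.0]
width: 0.252
```

>>> send_rows(
  increments=[
    {"tx": 0,"ty": 0,"tz": 0,"wx": 0,"wy": 0,"wz": 0,"hand": 50},
    {"tx": 0,"ty": 0,"tz": 0,"wx": 0,"wy": 0,"wz": 0,"hand": 50},
    {"tx": 0,"ty": 0,"tz": 0,"wx": 0,"wy": 0,"wz": 0,"hand": 50},
    {"tx": 0,"ty": 0,"tz": -30,"wx": 0,"wy": 0,"wz": 0,"hand": 50},
    {"tx": 0,"ty": 0,"tz": -80,"wx": 0,"wy": 0,"wz": 0,"hand": 50},
  ],
)

```text
time: 6.55
tcp_pos: [0.5105, 0.0376, 0.3348]
orientation: [-3.139, -0.002, 2.997]
contact_force: [1.9, 0.4, 1.0]
width: 0.584
```

```bash
python3 -c "
from h import *
inc([.439,-.187,.22],down(2.341))
im=read_camera('wrist');k=calibration('wrist');v=V
for q in [[0,-.165,.186],[.014,-.154,.186],[-.014,-.154,.186],[.014,-.176,.186],[-.014,-.176,.186],[v['xr'],-.09,.044],[v['xr'],.09,.044]]:
  x,y=proj(k,table(v['T'],v['yaw'],0,q))[0];cv2.circle(im,(int(x),int(y)),1,(255,0,255),-1)
cv2.imwrite('pics/w3.png',cv2.resize(im,(800,600)))
"
```

```text
target [ 0.439 -0.187  0.22 ] t mm [  38.2 -232.2  115.6] w [-0.0034 -0.0009  0.6561]
```

View pics/w3.png

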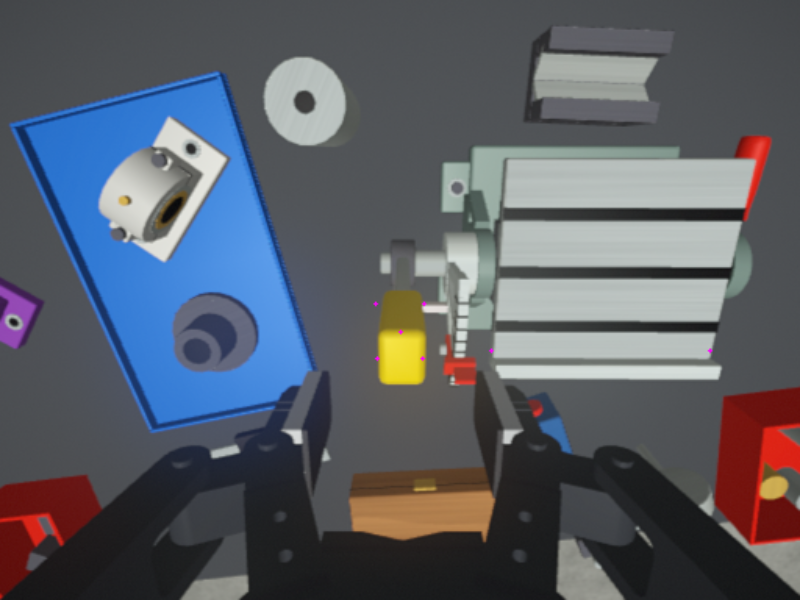

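```bash
python3 -c "
from h import *
k=calibration('wrist');print(telemetry.state()['dq'].round(3));im=read_camera('wrist');v=V
h=cv2.cvtColor(im,cv2.COLOR_BGR2HSV)
for n,lo in (('all',80),('bright',200)):
  m=cv2.inRange(h,(22,150,lo),(35,255,255)); m[:, :230]=0; m[:,300:]=0
  ys,xs=np.where(m); print(n,xs.min(),xs.max(),ys.min(),ys.max(),len(xs))
for a in (0,.03,.06,.09):
  print(a,proj(k,table(v['T'],v['yaw'],a,[[.014,-.165,.186],[-.014,-.165,.186],[-.014,-.165,.12],[v['xr'],0,.044],[v['xr']+.012,0,.044],[v['xr']-.158,0,.03]]))[:,1].round(1))
g=cv2.cvtColor(im,cv2.COLOR_BGR2GRAY); print(g[95:260,385].tolist())
print(proj(k,table(v['T'],v['yaw'],0,[[v['xr'],0,.044]])))
"
```

```text
[-0.002 -0.032 -0.003  0.03   0.204 -0.001]
all 242 270 175 301 1480
bright 243 269 199 301 799
0 [229.5 194.5 170.2 224.4 232.7  94.9]
0.03 [235.8 201.9 174.1 224.4 232.6  95.8]
0.06 [241.8 209.1 177.8 224.5 232.4  96.8]
0.09 [247.6 216.1 181.6 224.4 232.2  97.8]
[187, 188, 188, 188, 188, 186, 185, 184, 184, 185, 187, 189, 190, 188, 187, 187, 188, 188, 190, 190, 189, 188, 189, 193, 193, 192, 191, 193, 186, 80, 38, 43, 46, 46, 44, 45, 73, 141, 185, 186, 190, 194, 192, 192, 193, 192, 192, 193, 195, 193, 190, 188, 188, 188, 187, 186, 187, 189, 191, 192, 189, 188, 190, 189, 190, 182, 82, 45, 50, 50, 50, 49, 63, 125, 191, 190, 187, 184, 185, 184, 187, 191, 192, 193, 191, 191, 192, 189, 188, 189, 190, 191, 193, 191, 191, 189, 189, 190, 190, 180, 81, 47, 52, 51, 51, 53, 94, 168, 191, 191, 191, 191, 190, 190, 190, 191, 190, 190, 191, 191, 190, 193, 187, 138, 113, 111, 113, 150, 214, 217, 217, 218, 216, 214, 218, 211, 115, 86, 89, 88, 89, 90, 89, 88, 89, 88, 88, 88, 87, 88, 88, 87, 87, 87, 87, 87, 87, 87, 87, 86, 87, 86, 87, 85, 85]
[[384.32493126 224.35110053]]
```

>>> send_rows(
  increments=[
    {"tx": 0,"ty": 0,"tz": 0,"wx": 0,"wy": 0,"wz": 0,"hand": 50},
    {"tx": 0,"ty": 0,"tz": 0,"wx": 0,"wy": 0,"wz": 0,"hand": 50},
  ],
)

```text
time: 6.85
tcp_pos: [0.5117, 0.0378, 0.3359]
orientation: [-3.141, 0.004, 2.997]
contact_force: [-0.0, -0.5, 0.1]
width: 0.591
```

```bash
python3 -c "
from h import *
k=calibration('wrist');print(telemetry.state()['dq'].round(3));im=read_camera('wrist');v=V
h=cv2.cvtColor(im,cv2.COLOR_BGR2HSV)
for n,lo in (('all',80),('bright',200)):
  m=cv2.inRange(h,(22,150,lo),(35,255,255)); m[:, :230]=0; m[:,300:]=0;m[265:]=0
  ys,xs=np.where(m); print(n,xs.min(),xs.max(),ys.min(),ys.max(),len(xs))
for a in (-.03,0,.03,.06):
  print(a,proj(k,table(v['T'],v['yaw'],a,[[.014,-.165,.186],[-.014,-.165,.186],[-.014,-.165,.12],[v['xr'],0,.044],[v['xr']+.012,0,.044],[v['xr']-.158,0,.03],[v['xr']-.158,0,.015]]))[:,1].round(1))
m=cv2.inRange(h,(0,150,80),(6,255,255));m[:,:260]=0;m[:,330:]=0;ys,xs=np.where(m);print('tab',xs.mean(),ys.mean(),xs.min(),xs.max(),ys.min(),ys.max())
for a in (.45,.4727,.5):print(proj(k,table(v['T'],v['yaw'],a,[0,-.127,.116])))
g=cv2.cvtColor(im,cv2.COLOR_BGR2GRAY); print(g[85:120,385].tolist(),g[210:240,385].tolist());cv2.imwrite('pics/w4.png',im)
inc([.439,-.187,.22],down(2.341))
"
```

```text
[-0.001  0.015 -0.015 -0.    -0.001  0.   ]
all 241 271 184 242 1626
bright 243 269 211 242 852
-0.03 [235.5 198.1 175.3 233.4 242.1 100.5 100.6]
0 [242.3 206.  179.3 233.5 242.1 101.3 101. ]
0.03 [248.8 213.7 183.2 233.6 241.9 102.2 101.5]
0.06 [255.  221.2 187.1 233.6 241.7 103.2 102. ]
tab 293.262996941896 232.74311926605503 283 304 212 243
[[293.84451976 235.46306989]]
[[293.61730097 236.99400825]]
[[293.34113481 238.7469924 ]]
[81, 82, 82, 82, 82, 83, 97, 133, 151, 155, 155, 155, 155, 149, 136, 175, 188, 187, 188, 189, 189, 188, 185, 184, 184, 184, 186, 188, 190, 191, 188, 187, 187, 187, 189] [126, 191, 193, 190, 192, 191, 190, 190, 190, 191, 189, 190, 191, 191, 191, 193, 185, 122, 110, 112, 110, 145, 211, 216, 217, 218, 216, 213, 217, 213]
target [ 0.439 -0.187  0.22 ] t mm [  39.9 -232.7  115.5] w [2.00e-04 3.20e-03 6.56e-01]
```

>>> send_rows(
  increments=[
    {"tx": 20,"ty": -50,"tz": 0,"wx": 0,"wy": 0,"wz": 0.15,"hand": 72},
    {"tx": 40,"ty": -233,"tz": 80,"wx": 0,"wy": 0,"wz": 0.656,"hand": 72},
    {"tx": 40,"ty": -233,"tz": 80,"wx": 0,"wy": 0,"wz": 0.656,"hand": 72},
    {"tx": 40,"ty": -233,"tz": 80,"wx": 0,"wy": 0,"wz": 0.656,"hand": 72},
    {"tx": 40,"ty": -233,"tz": 115,"wx": 0,"wy": 0,"wz": 0.656,"hand": 72},
    {"tx": 40,"ty": -233,"tz": 115,"wx": 0,"wy": 0,"wz": 0.656,"hand": 72},
    {"tx": 40,"ty": -233,"tz": 115,"wx": 0,"wy": 0,"wz": 0.656,"hand": 72},
    {"tx": 40,"ty": -233,"tz": 115,"wx": 0,"wy": 0,"wz": 0.656,"hand": 72},
  ],
)

```text
time: 7.7
tcp_pos: [0.4396, -0.1875, 0.2209]
orientation: [3.14, 0.003, 2.34]
contact_force: [0.4, 0.6, -0.1]
width: 0.847
```

>>> send_rows(
  increments=[
    {"tx": 0,"ty": 0,"tz": 0,"wx": 0,"wy": 0,"wz": 0,"hand": 72},
    {"tx": 0,"ty": 0,"tz": 0,"wx": 0,"wy": 0,"wz": 0,"hand": 72},
  ],
)

```text
time: 7.9
tcp_pos: [0.4407, -0.1865, 0.2224]
orientation: [3.137, 0.006, 2.342]
contact_force: [0.4, 0.3, 0.1]
width: 0.844
```

```bash
python3 -c "
from h import *
inc([.439,-.187,.043],down(2.341))
k=calibration('wrist'); im=read_camera('wrist')
c=np.array([.4392,-.1875,0]); Rz=R.from_euler('z',-.80-np.pi/2)
q=[[sx*.032,sy*.065,.018] for sx in(-1,1) for sy in(-1,1)]+[[sx*.021,0,.085] for sx in(-1,1)]
for x,y in proj(k,c+Rz.apply(q)): cv2.circle(im,(int(x),int(y)),1,(255,0,255),-1); print(round(x,1),round(y,1))
cv2.imwrite('pics/w5.png',cv2.resize(im,(800,600)))
"
```

```text
target [ 0.439 -0.187  0.043] t mm [  1.9  -2.3 179.3] w [0.0042 0.006  0.0015]
282.8 108.6
279.8 213.3
226.9 108.6
230.2 213.4
275.8 179.6
233.7 179.6
```

View pics/w5.png

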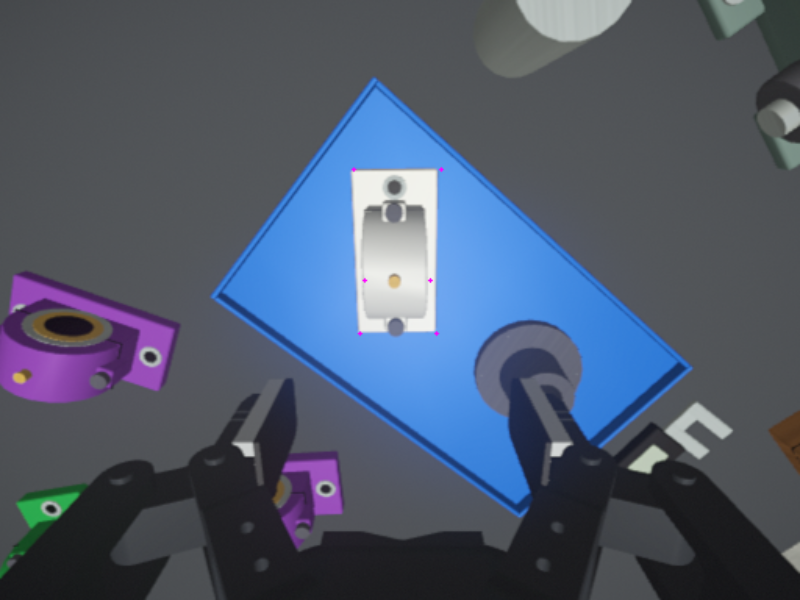

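>>> send_rows(
  increments=[
    {"tx": 2,"ty": -3,"tz": 40,"wx": 0,"wy": 0,"wz": 0,"hand": 62},
    {"tx": 2,"ty": -3,"tz": 80,"wx": 0,"wy": 0,"wz": 0,"hand": 62},
    {"tx": 2,"ty": -3,"tz": 115,"wx": 0,"wy": 0,"wz": 0,"hand": 62},
    {"tx": 2,"ty": -3,"tz": 145,"wx": 0,"wy": 0,"wz": 0,"hand": 62},
    {"tx": 2,"ty": -3,"tz": 165,"wx": 0,"wy": 0,"wz": 0,"hand": 62},
    {"tx": 2,"ty": -3,"tz": 178,"wx": 0,"wy": 0,"wz": 0,"hand": 62},
    {"tx": 2,"ty": -3,"tz": 178,"wx": 0,"wy": 0,"wz": 0,"hand": 62},
    {"tx": 2,"ty": -3,"tz": 178,"wx": 0,"wy": 0,"wz": 0,"hand": 62},
  ],
)

```text
time: 8.75
tcp_pos: [0.4379, -0.1878, 0.0438]
orientation: [3.138, 0.005, 2.342]
contact_force: [0.4, -1.4, 0.7]
width: 0.728
```

>>> send_rows(
  increments=[
    {"tx": 0,"ty": 0,"tz": 0,"wx": 0,"wy": 0,"wz": 0,"hand": 36},
    {"tx": 0,"ty": 0,"tz": 0,"wx": 0,"wy": 0,"wz": 0,"hand": 36},
    {"tx": 0,"ty": 0,"tz": 0,"wx": 0,"wy": 0,"wz": 0,"hand": 36},
    {"tx": 0,"ty": 0,"tz": 0,"wx": 0,"wy": 0,"wz": 0,"hand": 36},
    {"tx": 0,"ty": 0,"tz": 0,"wx": 0,"wy": 0,"wz": 0,"hand": 36},
  ],
  squeeze=50,
)

```text
time: 9.25
tcp_pos: [0.4378, -0.1882, 0.0446]
orientation: [3.138, 0.006, 2.342]
contact_force: [-1.0, 1.0, 6.8]
width: 0.485
```

>>> send_rows(
  increments=[
    {"tx": 0,"ty": 0,"tz": -15,"wx": 0,"wy": 0,"wz": 0,"hand": 36},
    {"tx": 0,"ty": 0,"tz": -50,"wx": 0,"wy": 0,"wz": 0,"hand": 36},
    {"tx": 0,"ty": 0,"tz": -95,"wx": 0,"wy": 0,"wz": -0.1,"hand": 36},
    {"tx": 0,"ty": 0,"tz": -140,"wx": 0,"wy": 0,"wz": -0.25,"hand": 36},
    {"tx": 0,"ty": 0,"tz": -185,"wx": 0,"wy": 0,"wz": -0.4,"hand": 36},
    {"tx": 0,"ty": 0,"tz": -230,"wx": 0,"wy": 0,"wz": -0.55,"hand": 36},
    {"tx": 0,"ty": 0,"tz": -275,"wx": 0,"wy": 0,"wz": -0.7,"hand": 36},
    {"tx": 0,"ty": 0,"tz": -320,"wx": 0,"wy": 0,"wz": -0.85,"hand": 36},
  ],
)

```text
time: 10.05
tcp_pos: [0.434, -0.187, 0.3638]
orientation: [3.141, 0.003, -3.087]
contact_force: [1.2, -0.7, -5.1]
width: 0.491
```

```bash
python3 -c "
from h import *
v=V; p=table(v['T'],v['yaw'],0,[v['xr']-.036,0,.03]); print(p)
inc([p[0],p[1],.365],down(v['yaw']-np.pi/2)); print(telemetry.state()['width'])
"
```

```text
[0.58325579 0.19414961 0.135     ]
target [0.5833 0.1941 0.365 ] t mm [-1.700e+02  3.724e+02 -3.000e-01] w [-1.3000e-03  3.3000e-03 -1.3715e+00]
0.4909054769048975
```

>>> send_rows(
  increments=[
    {"tx": -170,"ty": 372,"tz": 0,"wx": 0,"wy": 0,"wz": -1.37,"hand": 36},
    {"tx": -170,"ty": 372,"tz": 0,"wx": 0,"wy": 0,"wz": -1.37,"hand": 36},
    {"tx": -170,"ty": 372,"tz": 0,"wx": 0,"wy": 0,"wz": -1.37,"hand": 36},
    {"tx": -170,"ty": 372,"tz": 0,"wx": 0,"wy": 0,"wz": -1.37,"hand": 36},
    {"tx": -170,"ty": 372,"tz": 0,"wx": 0,"wy": 0,"wz": -1.37,"hand": 36},
    {"tx": -170,"ty": 372,"tz": 0,"wx": 0,"wy": 0,"wz": -1.37,"hand": 36},
    {"tx": -170,"ty": 372,"tz": 0,"wx": 0,"wy": 0,"wz": -1.37,"hand": 36},
    {"tx": -170,"ty": 372,"tz": 0,"wx": 0,"wy": 0,"wz": -1.37,"hand": 36},
  ],
)

```text
time: 10.85
tcp_pos: [0.583, 0.1859, 0.3618]
orientation: [-3.14, -0.001, -1.886]
contact_force: [1.2, -0.0, -4.4]
width: 0.487
```

```bash
python3 -c "
from h import *
v=V; p=table(v['T'],v['yaw'],0,[v['xr']-.036,0,.03])
inc([p[0],p[1],.365],down(v['yaw']-np.pi/2))
"
```

```text
target [0.5833 0.1941 0.365 ] t mm [-8.   2.3 -3.2] w [-0.0015 -0.0007 -0.1711]
```

>>> send_rows(
  increments=[
    {"tx": -6,"ty": 2,"tz": 0,"wx": 0,"wy": 0,"wz": -0.15,"hand": 36},
    {"tx": -6,"ty": 2,"tz": 30,"wx": 0,"wy": 0,"wz": -0.17,"hand": 36},
    {"tx": -6,"ty": 2,"tz": 70,"wx": 0,"wy": 0,"wz": -0.17,"hand": 36},
    {"tx": -6,"ty": 2,"tz": 110,"wx": 0,"wy": 0,"wz": -0.17,"hand": 36},
    {"tx": -6,"ty": 2,"tz": 140,"wx": 0,"wy": 0,"wz": -0.17,"hand": 36},
    {"tx": -6,"ty": 2,"tz": 152,"wx": 0,"wy": 0,"wz": -0.17,"hand": 36},
    {"tx": -6,"ty": 2,"tz": 152,"wx": 0,"wy": 0,"wz": -0.17,"hand": 36},
    {"tx": -6,"ty": 2,"tz": 152,"wx": 0,"wy": 0,"wz": -0.17,"hand": 36},
  ],
)

```text
time: 11.65
tcp_pos: [0.5853, 0.1903, 0.2129]
orientation: [-3.134, 0.001, -1.722]
contact_force: [0.5, 1.0, -4.6]
width: 0.484
```

```bash
python3 -c "
from h import *
v=V; p=table(v['T'],v['yaw'],0,[v['xr']-.036,0,.03])
inc([p[0],p[1],.180],down(v['yaw']-np.pi/2))
k=calibration('wrist'); im=read_camera('wrist')
for x,y in proj(k,table(v['T'],v['yaw'],0,[[v['xr'],s*.09,.044] for s in(-1,1)])): cv2.circle(im,(int(x),int(y)),2,(255,0,255),-1); print(round(x,1),round(y,1))
cv2.imwrite('pics/w6.png',cv2.resize(im,(800,600)))
"
```

```text
target [0.5833 0.1941 0.18  ] t mm [-3.5  2.8 32.9] w [-0.0071  0.0008 -0.0071]
206.1 85.8
219.1 307.9
```

View pics/w6.png

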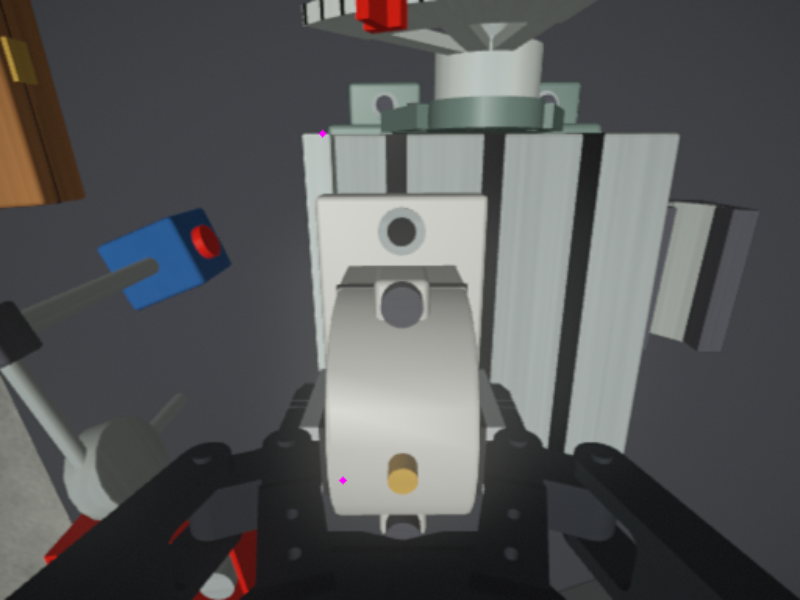

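>>> send_rows(
  increments=[
    {"tx": -3,"ty": 8,"tz": 0,"wx": -0.007,"wy": 0,"wz": -0.007,"hand": 36},
    {"tx": -3,"ty": 8,"tz": 8,"wx": -0.007,"wy": 0,"wz": -0.007,"hand": 36},
    {"tx": -3,"ty": 8,"tz": 20,"wx": -0.007,"wy": 0,"wz": -0.007,"hand": 36},
    {"tx": -3,"ty": 8,"tz": 28,"wx": -0.007,"wy": 0,"wz": -0.007,"hand": 36},
    {"tx": -3,"ty": 8,"tz": 31,"wx": -0.007,"wy": 0,"wz": -0.007,"hand": 36},
    {"tx": -3,"ty": 8,"tz": 33,"wx": -0.007,"wy": 0,"wz": -0.007,"hand": 36},
    {"tx": -3,"ty": 8,"tz": 33,"wx": -0.007,"wy": 0,"wz": -0.007,"hand": 36},
  ],
)

```text
time: 12.4
tcp_pos: [0.5772, 0.194, 0.1782]
orientation: [3.139, -0.001, -1.715]
contact_force: [-0.9, -0.7, -4.7]
width: 0.486
```

```bash
python3 -c "
from h import *
v=V; p=table(v['T'],v['yaw'],0,[v['xr']-.036,0,.03])
inc([p[0],p[1],.176],down(v['yaw']-np.pi/2))
"
```

```text
target [0.5833 0.1941 0.176 ] t mm [-1.  -6.   2.2] w [ 0.0023 -0.0007 -0.0004]
```

Now down in 0.5–1 mm steps.

>>> send_rows(
  increments=[
    {"tx": 0,"ty": 0,"tz": 0.5,"wx": 0,"wy": 0,"wz": 0,"hand": 36},
    {"tx": 0,"ty": 0,"tz": 1,"wx": 0,"wy": 0,"wz": 0,"hand": 36},
    {"tx": 0,"ty": 0,"tz": 1.5,"wx": 0,"wy": 0,"wz": 0,"hand": 36},
    {"tx": 0,"ty": 0,"tz": 2,"wx": 0,"wy": 0,"wz": 0,"hand": 36},
    {"tx": 0,"ty": 0,"tz": 2,"wx": 0,"wy": 0,"wz": 0,"hand": 36},
  ],
)

```text
time: 12.9
tcp_pos: [0.577, 0.1941, 0.1765]
orientation: [3.139, -0.0, -1.715]
contact_force: [0.4, 0.1, -6.2]
width: 0.486
```

>>> send_rows(
  increments=[
    {"tx": 0,"ty": 0,"tz": 0.5,"wx": 0,"wy": 0,"wz": 0,"hand": 36},
    {"tx": 0,"ty": 0,"tz": 0.8,"wx": 0,"wy": 0,"wz": 0,"hand": 36},
    {"tx": 0,"ty": 0,"tz": 0.8,"wx": 0,"wy": 0,"wz": 0,"hand": 36},
  ],
)

```text
time: 13.2
tcp_pos: [0.5771, 0.1941, 0.1758]
orientation: [3.14, -0.0, -1.715]
contact_force: [-0.7, -0.9, -5.0]
width: 0.486
```

>>> send_rows(
  increments=[
    {"tx": 0,"ty": 0,"tz": 0.5,"wx": 0,"wy": 0,"wz": 0,"hand": 36},
    {"tx": 0,"ty": 0,"tz": 1,"wx": 0,"wy": 0,"wz": 0,"hand": 36},
    {"tx": 0,"ty": 0,"tz": 1,"wx": 0,"wy": 0,"wz": 0,"hand": 36},
  ],
)

```text
time: 13.5
tcp_pos: [0.5771, 0.194, 0.1756]
orientation: [3.14, -0.0, -1.715]
contact_force: [-3.2, -0.6, 1.8]
width: 0.487
```

>>> send_rows(
  increments=[
    {"tx": 0,"ty": 0,"tz": 0.5,"wx": 0,"wy": 0,"wz": 0,"hand": 36},
    {"tx": 0,"ty": 0,"tz": 0.5,"wx": 0,"wy": 0,"wz": 0,"hand": 36},
  ],
)

```text
time: 13.7
tcp_pos: [0.5771, 0.194, 0.1757]
orientation: [3.14, -0.0, -1.715]
contact_force: [-3.7, -0.7, 5.0]
width: 0.485
```

>>> send_rows(
  increments=[
    {"tx": 0,"ty": 0,"tz": -0.7,"wx": 0,"wy": 0,"wz": 0,"hand": 36},
    {"tx": 0,"ty": -1,"tz": -0.7,"wx": 0,"wy": 0,"wz": 0,"hand": 36},
    {"tx": 0,"ty": -2,"tz": -0.7,"wx": 0,"wy": 0,"wz": 0,"hand": 36},
    {"tx": 0,"ty": -3,"tz": -0.7,"wx": 0,"wy": 0,"wz": 0,"hand": 36},
    {"tx": 0,"ty": -3,"tz": -0.7,"wx": 0,"wy": 0,"wz": 0,"hand": 36},
  ],
)

```text
time: 14.2
tcp_pos: [0.5797, 0.1939, 0.1756]
orientation: [3.139, -0.0, -1.715]
contact_force: [-6.0, -0.1, 6.1]
width: 0.485
```

>>> send_rows(
  increments=[
    {"tx": 0,"ty": -0.5,"tz": 0,"wx": 0,"wy": 0,"wz": 0,"hand": 36},
    {"tx": 0,"ty": -1,"tz": 0,"wx": 0,"wy": 0,"wz": 0,"hand": 36},
    {"tx": 0,"ty": -1,"tz": 0,"wx": 0,"wy": 0,"wz": 0,"hand": 36},
  ],
)

```text
time: 14.5
tcp_pos: [0.5805, 0.1938, 0.1757]
orientation: [3.139, -0.0, -1.715]
contact_force: [-7.1, -0.5, 4.9]
width: 0.482
```

>>> send_rows(
  increments=[
    {"tx": 0,"ty": -0.5,"tz": 0,"wx": 0,"wy": 0,"wz": 0,"hand": 36},
    {"tx": 0,"ty": -1,"tz": 0,"wx": 0,"wy": 0,"wz": 0,"hand": 36},
    {"tx": 0,"ty": -1,"tz": 0,"wx": 0,"wy": 0,"wz": 0,"hand": 36},
  ],
)

```text
time: 14.8
tcp_pos: [0.5815, 0.1937, 0.1757]
orientation: [3.139, 0.0, -1.715]
contact_force: [-6.0, 1.0, 6.3]
width: 0.485
```

>>> send_rows(
  increments=[
    {"tx": 0,"ty": -0.5,"tz": 0,"wx": 0,"wy": 0,"wz": 0,"hand": 36},
    {"tx": 0,"ty": -1,"tz": 0,"wx": 0,"wy": 0,"wz": 0,"hand": 36},
    {"tx": 0,"ty": -1.5,"tz": 0,"wx": 0,"wy": 0,"wz": 0,"hand": 36},
    {"tx": 0,"ty": -1.5,"tz": 0,"wx": 0,"wy": 0,"wz": 0,"hand": 36},
  ],
)

```text
time: 15.2
tcp_pos: [0.583, 0.1936, 0.1756]
orientation: [3.139, 0.0, -1.715]
contact_force: [-5.7, 1.2, 6.1]
width: 0.485
```

>>> send_rows(
  increments=[
    {"tx": 0,"ty": -0.5,"tz": 0,"wx": 0,"wy": 0,"wz": 0,"hand": 36},
    {"tx": 0,"ty": -1,"tz": 0,"wx": 0,"wy": 0,"wz": 0,"hand": 36},
    {"tx": 0,"ty": -1,"tz": 0,"wx": 0,"wy": 0,"wz": 0,"hand": 36},
  ],
)

```text
time: 15.5
tcp_pos: [0.584, 0.1934, 0.1757]
orientation: [3.139, 0.0, -1.715]
contact_force: [-6.8, 0.4, 5.6]
width: 0.489
```

>>> send_rows(
  increments=[
    {"tx": 0,"ty": -0.5,"tz": 0,"wx": 0,"wy": 0,"wz": 0,"hand": 36},
    {"tx": 0,"ty": -1,"tz": 0,"wx": 0,"wy": 0,"wz": 0,"hand": 36},
    {"tx": 0,"ty": -1,"tz": 0,"wx": 0,"wy": 0,"wz": 0,"hand": 36},
  ],
)

```text
time: 15.8
tcp_pos: [0.5844, 0.1933, 0.1756]
orientation: [3.138, -0.0, -1.715]
contact_force: [-7.0, 1.9, 6.7]
width: 0.486
```

>>> send_rows(
  increments=[
    {"tx": 0,"ty": -0.5,"tz": 0,"wx": 0,"wy": 0,"wz": 0,"hand": 36},
    {"tx": 0,"ty": -1,"tz": 0,"wx": 0,"wy": 0,"wz": 0,"hand": 36},
    {"tx": 0,"ty": -1,"tz": 0,"wx": 0,"wy": 0,"wz": 0,"hand": 36},
  ],
)

```text
time: 16.1
tcp_pos: [0.5847, 0.1933, 0.1755]
orientation: [3.136, -0.0, -1.715]
contact_force: [-8.7, 2.0, 6.6]
width: 0.49
```

>>> send_rows(
  increments=[
    {"tx": 0,"ty": -0.5,"tz": 0,"wx": 0,"wy": 0,"wz": 0,"hand": 36},
    {"tx": 0,"ty": -1,"tz": 0,"wx": 0,"wy": 0,"wz": 0,"hand": 36},
    {"tx": 0,"ty": -1,"tz": 0,"wx": 0,"wy": 0,"wz": 0,"hand": 36},
  ],
)

```text
time: 16.4
tcp_pos: [0.5849, 0.1933, 0.1754]
orientation: [3.135, -0.001, -1.715]
contact_force: [-11.9, 3.3, 8.0]
width: 0.484
```

>>> send_rows(
  increments=[
    {"tx": 0,"ty": 0.3,"tz": 0,"wx": 0,"wy": 0,"wz": 0,"hand": 62},
    {"tx": 0,"ty": 1,"tz": 0,"wx": 0,"wy": 0,"wz": 0,"hand": 62},
    {"tx": 0,"ty": 1,"tz": 0,"wx": 0,"wy": 0,"wz": 0,"hand": 62},
    {"tx": 0,"ty": 1,"tz": 0,"wx": 0,"wy": 0,"wz": 0,"hand": 62},
    {"tx": 0,"ty": 1,"tz": -20,"wx": 0,"wy": 0,"wz": 0,"hand": 62},
    {"tx": 0,"ty": 1,"tz": -50,"wx": 0,"wy": 0,"wz": 0,"hand": 62},
    {"tx": 0,"ty": 1,"tz": -95,"wx": 0,"wy": 0,"wz": 0,"hand": 62},
    {"tx": 0,"ty": 1,"tz": -140,"wx": 0,"wy": 0,"wz": 0,"hand": 62},
  ],
)

```text
time: 17.2
tcp_pos: [0.5868, 0.1924, 0.3159]
orientation: [3.139, -0.001, -1.716]
contact_force: [0.6, 1.0, 0.1]
width: 0.722
```

>>> send_rows(
  increments=[
    {"tx": 0,"ty": 0,"tz": -40,"wx": 0,"wy": 0,"wz": 0,"hand": 62},
    {"tx": 0,"ty": 0,"tz": -40,"wx": 0,"wy": 0,"wz": 0,"hand": 62},
    {"tx": 0,"ty": 0,"tz": -40,"wx": 0,"wy": 0,"wz": 0,"hand": 62},
    {"tx": 0,"ty": 0,"tz": -40,"wx": 0,"wy": 0,"wz": 0,"hand": 62},
  ],
)

```text
time: 17.6
tcp_pos: [0.5864, 0.1926, 0.3533]
orientation: [3.137, -0.002, -1.716]
contact_force: [-0.3, -0.2, -0.4]
width: 0.727
```

```bash
python3 -c "
from h import *
inc(*lever(0,.26)); print(telemetry.state()['dq'].round(3))
k=calibration('wrist'); im=read_camera('wrist');cv2.imwrite('pics/w7.png',cv2.resize(im,(800,600)))
"
```

```text
target [0.5172 0.037  0.365 ] t mm [164.   46.1 -11.3] w [ 0.0022 -0.0047  1.5702]
[ 0.     0.009 -0.01   0.003 -0.002  0.002]
```

View pics/w7.png

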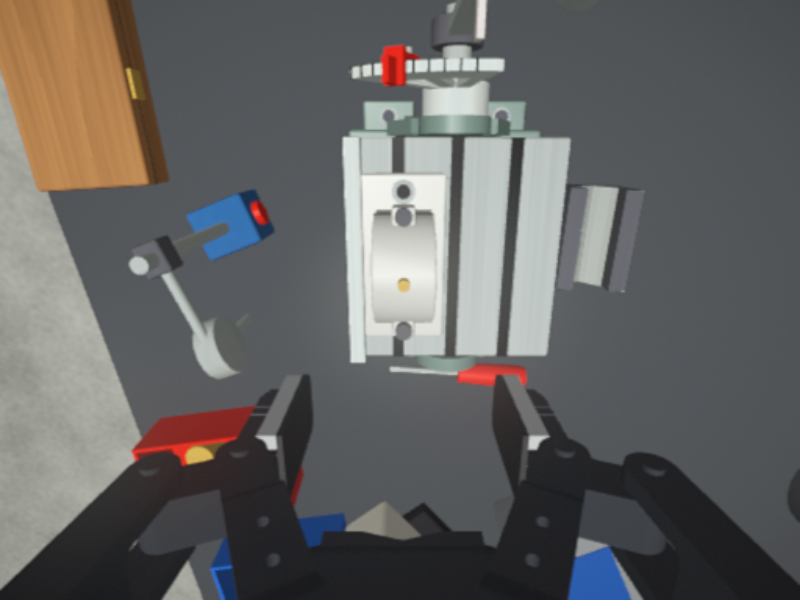

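>>> send_rows(
  increments=[
    {"tx": 164,"ty": 46,"tz": -12,"wx": 0.002,"wy": -0.005,"wz": 1.57,"hand": 45},
    {"tx": 164,"ty": 46,"tz": -12,"wx": 0.002,"wy": -0.005,"wz": 1.57,"hand": 45},
    {"tx": 164,"ty": 46,"tz": -12,"wx": 0.002,"wy": -0.005,"wz": 1.57,"hand": 45},
    {"tx": 164,"ty": 46,"tz": -12,"wx": 0.002,"wy": -0.005,"wz": 1.57,"hand": 45},
    {"tx": 164,"ty": 46,"tz": -12,"wx": 0.002,"wy": -0.005,"wz": 1.57,"hand": 45},
    {"tx": 164,"ty": 46,"tz": -12,"wx": 0.002,"wy": -0.005,"wz": 1.57,"hand": 45},
    {"tx": 164,"ty": 46,"tz": -12,"wx": 0.002,"wy": -0.005,"wz": 1.57,"hand": 45},
    {"tx": 164,"ty": 46,"tz": -12,"wx": 0.002,"wy": -0.005,"wz": 1.57,"hand": 45},
  ],
)

```text
time: 18.45
tcp_pos: [0.5173, 0.0368, 0.3656]
orientation: [3.141, -0.001, -2.922]
contact_force: [-0.4, -0.1, -1.0]
width: 0.523
```

```bash
python3 -c "
from h import *
inc(*lever(0,.26))
"
```

```text
target [0.5172 0.037  0.365 ] t mm [0.1 0.3 0.6] w [ 0.0008 -0.0012  0.3639]
```

>>> send_rows(
  increments=[
    {"tx": 0,"ty": 0,"tz": 0,"wx": 0,"wy": 0,"wz": 0.15,"hand": 45},
    {"tx": 0,"ty": 0,"tz": 0,"wx": 0,"wy": 0,"wz": 0.3,"hand": 45},
    {"tx": 0,"ty": 0,"tz": 0,"wx": 0,"wy": 0,"wz": 0.364,"hand": 45},
    {"tx": 0,"ty": 0,"tz": 0,"wx": 0,"wy": 0,"wz": 0.364,"hand": 45},
    {"tx": 0,"ty": 0,"tz": 0,"wx": 0,"wy": 0,"wz": 0.364,"hand": 45},
    {"tx": 0,"ty": 0,"tz": 0,"wx": 0,"wy": 0,"wz": 0.364,"hand": 45},
  ],
)

```text
time: 19.05
tcp_pos: [0.5176, 0.037, 0.3665]
orientation: [3.14, 0.0, 3.005]
contact_force: [0.7, 0.2, 0.2]
width: 0.525
```

```bash
python3 -c "
from h import *
inc(*lever(0,.148))
p0,R0=lever(0,.15)
for a in np.linspace(0,.47,9)[1:]: inc(*lever(a,.15),p0,R0)
"
```

```text
target [0.5172 0.037  0.253 ] t mm [  0.5  -0.2 113.5] w [0.0013 0.0002 0.0074]
target [0.5259 0.0357 0.2547] t mm [-8.8 -0.   0.3] w [0.     0.0587 0.    ]
target [0.5346 0.0345 0.254 ] t mm [-17.6  -0.    1. ] w [-0.      0.1175  0.    ]
target [0.5432 0.0332 0.2527] t mm [-26.3  -0.    2.3] w [0.     0.1763 0.    ]
target [0.5518 0.032  0.2509] t mm [-34.9  -0.    4.1] w [0.    0.235 0.   ]
target [0.5602 0.0308 0.2486] t mm [-43.4   0.    6.4] w [0.     0.2937 0.    ]
target [0.5684 0.0296 0.2458] t mm [-51.8  -0.    9.2] w [0.     0.3525 0.    ]
target [0.5765 0.0284 0.2425] t mm [-60.    0.   12.5] w [ 0.      0.4112 -0.    ]
target [0.5844 0.0273 0.2387] t mm [-67.9   0.   16.3] w [0.   0.47 0.  ]
```

>>> send_rows(
  increments=[
    {"tx": 0.5,"ty": 0,"tz": 30,"wx": 0,"wy": 0,"wz": 0.007,"hand": 45},
    {"tx": 0.5,"ty": 0,"tz": 65,"wx": 0,"wy": 0,"wz": 0.007,"hand": 45},
    {"tx": 0.5,"ty": 0,"tz": 95,"wx": 0,"wy": 0,"wz": 0.007,"hand": 45},
    {"tx": 0.5,"ty": 0,"tz": 112,"wx": 0,"wy": 0,"wz": 0.007,"hand": 45},
    {"tx": 0.5,"ty": 0,"tz": 112,"wx": 0,"wy": 0,"wz": 0.007,"hand": 45},
    {"tx": 0.5,"ty": 0,"tz": 112,"wx": 0,"wy": 0,"wz": 0.007,"hand": 15},
    {"tx": 0.5,"ty": 0,"tz": 112,"wx": 0,"wy": 0,"wz": 0.007,"hand": 15},
    {"tx": 0.5,"ty": 0,"tz": 112,"wx": 0,"wy": 0,"wz": 0.007,"hand": 15},
  ],
  squeeze=30,
)

```text
time: 19.85
tcp_pos: [0.518, 0.0363, 0.2565]
orientation: [3.141, 0.003, 2.997]
contact_force: [0.1, -4.6, -1.6]
width: 0.25
```

>>> send_rows(
  increments=[
    {"tx": 0,"ty": 0,"tz": 0,"wx": 0,"wy": 0,"wz": 0,"hand": 15},
    {"tx": 0,"ty": 0,"tz": 0,"wx": 0,"wy": 0,"wz": 0,"hand": 15},
    {"tx": 0,"ty": 0,"tz": 0,"wx": 0,"wy": 0,"wz": 0,"hand": 15},
  ],
)

```text
time: 20.15
tcp_pos: [0.518, 0.0363, 0.2566]
orientation: [3.141, 0.004, 2.997]
contact_force: [1.0, -5.1, -0.9]
width: 0.254
```

Gripped. Easing over slowly, first to about 0.41.

>>> send_rows(
  increments=[
    {"tx": -4.4,"ty": 0,"tz": 0.1,"wx": 0,"wy": 0.029,"wz": 0,"hand": 15},
    {"tx": -8.8,"ty": 0,"tz": 0.3,"wx": 0,"wy": 0.059,"wz": 0,"hand": 15},
    {"tx": -13.2,"ty": 0,"tz": 0.6,"wx": 0,"wy": 0.088,"wz": 0,"hand": 15},
    {"tx": -17.6,"ty": 0,"tz": 1,"wx": 0,"wy": 0.1175,"wz": 0,"hand": 15},
    {"tx": -22,"ty": 0,"tz": 1.6,"wx": 0,"wy": 0.147,"wz": 0,"hand": 15},
    {"tx": -26.3,"ty": 0,"tz": 2.3,"wx": 0,"wy": 0.176,"wz": 0,"hand": 15},
    {"tx": -30.6,"ty": 0,"tz": 3.1,"wx": 0,"wy": 0.206,"wz": 0,"hand": 15},
    {"tx": -34.9,"ty": 0,"tz": 4.1,"wx": 0,"wy": 0.235,"wz": 0,"hand": 15},
  ],
)

```text
time: 20.95
tcp_pos: [0.5517, 0.0312, 0.2531]
orientation: [3.141, -0.234, 2.997]
contact_force: [-2.2, -2.7, 2.2]
width: 0.25
```

>>> send_rows(
  increments=[
    {"tx": -4.4,"ty": 0,"tz": 0.1,"wx": 0,"wy": 0.029,"wz": 0,"hand": 15},
    {"tx": -8.8,"ty": 0,"tz": 0.3,"wx": 0,"wy": 0.059,"wz": 0,"hand": 15},
    {"tx": -13.2,"ty": 0,"tz": 0.6,"wx": 0,"wy": 0.088,"wz": 0,"hand": 15},
    {"tx": -17.6,"ty": 0,"tz": 1,"wx": 0,"wy": 0.1175,"wz": 0,"hand": 15},
    {"tx": -22,"ty": 0,"tz": 1.6,"wx": 0,"wy": 0.147,"wz": 0,"hand": 15},
    {"tx": -26.3,"ty": 0,"tz": 2.3,"wx": 0,"wy": 0.176,"wz": 0,"hand": 15},
    {"tx": -29,"ty": 0,"tz": 2.8,"wx": 0,"wy": 0.195,"wz": 0,"hand": 15},
    {"tx": -29,"ty": 0,"tz": 2.8,"wx": 0,"wy": 0.195,"wz": 0,"hand": 15},
  ],
)

```text
time: 21.75
tcp_pos: [0.5803, 0.027, 0.2438]
orientation: [3.141, -0.427, 2.997]
contact_force: [0.9, -3.7, 3.6]
width: 0.252
```

```bash
python3 -c "
from h import *
s=telemetry.state();v=V
q=R.from_euler('z',-v['yaw']).apply(s['tcp_pos']-np.array([*v['T'],.105])); print(q, 'tilt from pos',np.arctan2(q[0],q[2]),np.hypot(q[0],q[2]),s['orientation'],s['contact_force'])
k=calibration('wrist'); im=read_camera('wrist')
for a in (.43,.4727,.5): print(a,proj(k,table(v['T'],v['yaw'],a,[0,-.127,.116])))
cv2.imwrite('pics/w8.png',cv2.resize(im,(800,600)))
cv2.imwrite('pics/w8.raw.png',im)
"
```

```text
[ 0.06386397 -0.16583136  0.13882199] tilt from pos 0.43117352377306273 0.15280756223858968 [ 3.1411929  -0.42678179  2.99680905] [ 0.88832917 -3.65940026  3.58911777]
0.43 [[314.42269006 221.67760315]]
0.4727 [[313.93828963 228.30933413]]
0.5 [[313.6031979  232.41147066]]
```

View pics/w8.png

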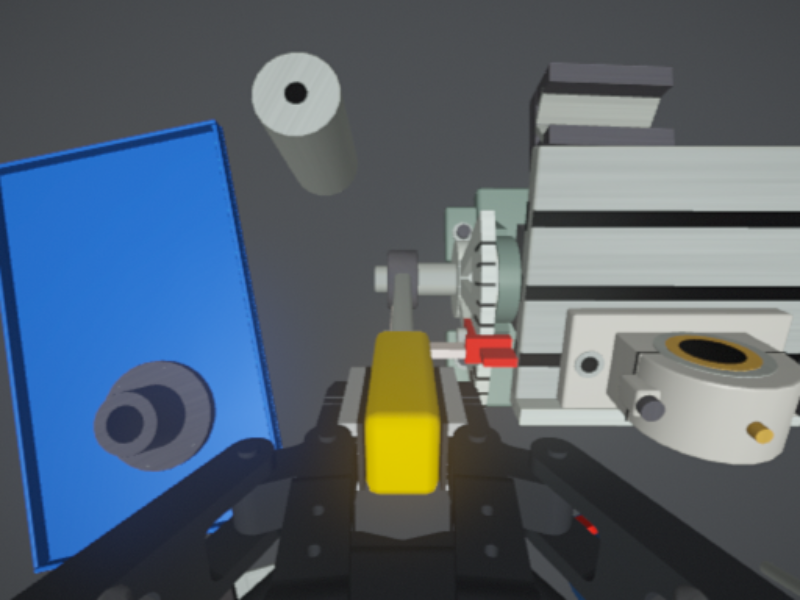

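```bash
python3 -c "
from h import *
im=cv2.imread('pics/w8.raw.png');v=V;k=calibration('wrist')
cr=cv2.resize(im[195:255,260:345],None,fx=9,fy=9,interpolation=cv2.INTER_CUBIC)
for a in (.40,.43,.46,.49):
  for y,r in ((-.150,.112),(-.127,.116)):
    u=proj(k,table(v['T'],v['yaw'],a,[0,y,r]))[0]; print(a,y,u.round(2))
    cv2.circle(cr,(int((u[0]-260+.5)*9),int((u[1]-195+.5)*9)),2,(255,0,255),-1)
cv2.imwrite('pics/w8c.png',cr)
h=cv2.cvtColor(im,cv2.COLOR_BGR2HSV)
m=cv2.inRange(h,(0,150,120),(8,255,255));m[:200]=0;m[245:]=0;m[:,:285]=0;m[:,340:]=0
for c in range(296,334,3): ys=np.where(m[:,c])[0]; print(c,ys.min() if len(ys) else 0,ys.max() if len(ys) else 0)
g=cv2.cvtColor(im,cv2.COLOR_BGR2GRAY)
for c in (281,285,289,293): print(c,g[212:236,c].tolist())
"
```

```text
0.4 -0.15 [279.8  214.63]
0.4 -0.127 [314.72 216.8 ]
0.43 -0.15 [279.69 219.19]
0.43 -0.127 [314.41 221.61]
0.46 -0.15 [279.56 223.64]
0.46 -0.127 [314.08 226.29]
0.49 -0.15 [279.43 227.97]
0.49 -0.127 [313.72 230.85]
296 0 0
299 205 232
302 210 232
305 215 231
308 215 231
311 215 233
314 215 233
317 215 234
320 215 234
323 215 234
326 216 234
329 227 234
332 0 0
281 [91, 91, 91, 90, 90, 90, 101, 137, 148, 147, 147, 171, 221, 222, 221, 222, 217, 165, 96, 89, 91, 90, 88, 99]
285 [89, 95, 96, 97, 97, 96, 106, 135, 147, 147, 147, 170, 220, 221, 220, 221, 216, 165, 100, 91, 92, 92, 97, 119]
289 [148, 171, 171, 171, 171, 172, 168, 154, 148, 146, 146, 162, 206, 219, 219, 219, 216, 192, 172, 175, 176, 174, 155, 124]
293 [160, 164, 165, 162, 162, 161, 157, 150, 147, 146, 145, 162, 206, 218, 219, 219, 213, 168, 133, 139, 173, 188, 187, 181]
```

View pics/w8c.png

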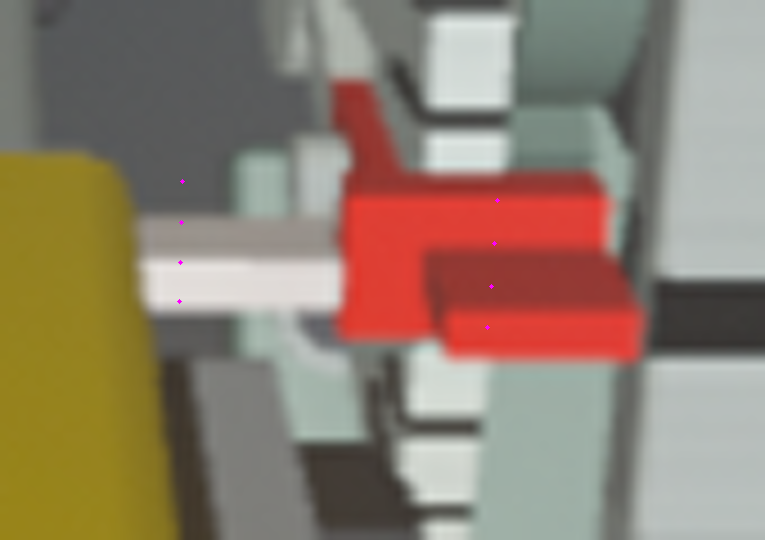

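```bash
python3 -c "
from h import *
v=V
k=calibration('wrist');k2=dict(k);k2['pose']=np.array([[ 0.14519522, -0.94758584,  0.28460397,  0.67542169],[ 0.98940237,  0.13939074, -0.04065931,  0.00929215],[-0.00114298,  0.28749138,  0.95778254,  0.48021173],[0,0,0,1]])
for n,kk,aa in (('w2',k2,.605),('w8',k,.425)):
  C=R.from_euler('z',-v['yaw']).apply(np.array(kk['pose'])[:3,3]-np.array([*v['T'],.105])); print(n,'cam in base',C,np.arctan2(C[0],C[2]))
  f=lambda a,y,r:proj(kk,table(v['T'],v['yaw'],a,[0,y,r]))[0].round(2)
  print('pointer at tilt',f(aa,-.145,.112),f(aa,-.145,.1145),'axis stub',f(0,-.165,0))
  print('tab same',f(aa,-.127,.112),f(aa,-.127,.116),f(aa-.1,-.127,.116))
im=cv2.imread('pics/w2.png')
g=cv2.cvtColor(im,cv2.COLOR_BGR2GRAY); print(g[272:304,438].tolist(),g[272:304,444].tolist())
h=cv2.cvtColor(im,cv2.COLOR_BGR2HSV);m=cv2.inRange(h,(0,150,120),(8,255,255));m[:,:445]=0;m[:,490:]=0
for c in range(450,490,4): ys=np.where(m[230:300,c])[0]+230; print(c,ys[[0,-1]] if len(ys) else 0, [int(x) for x in h[ys,c,2]][:30])
"
```

```text
w2 cam in base [ 0.16057349 -0.16969454  0.37521173] 0.4043703421315043
pointer at tilt [281.32 180.23] [281.51 180.9 ] axis stub [260.64 158.43]
tab same [298.83 180.2 ] [299.36 181.27] [299.78 170.03]
w8 cam in base [ 0.04875247 -0.16549863  0.30149312] 0.16031571615884202
pointer at tilt [287.02 218.43] [287.39 219.92] axis stub [257.47 175.5 ]
tab same [313.37 218.41] [314.47 220.81] [315.38 204.34]
[96, 96, 96, 96, 96, 96, 95, 95, 95, 112, 136, 169, 181, 196, 220, 226, 226, 224, 212, 191, 137, 105, 94, 95, 96, 97, 97, 97, 97, 97, 97, 97] [106, 105, 104, 104, 103, 102, 101, 99, 96, 112, 136, 169, 180, 194, 218, 224, 224, 225, 221, 211, 150, 112, 93, 95, 97, 97, 97, 98, 97, 97, 98, 98]
450 0 []
454 [249 266] [194, 233, 244, 245, 244, 243, 242, 243, 243, 243, 243, 242, 242, 242, 242, 242, 241, 239]
458 [249 267] [191, 232, 244, 244, 243, 243, 243, 243, 243, 242, 242, 242, 242, 242, 242, 242, 240, 236, 214]
462 [251 266] [243, 243, 243, 240, 235, 208, 193, 191, 191, 194, 200, 215, 231, 238, 241, 240]
466 [251 266] [242, 243, 242, 240, 236, 222, 222, 241, 241, 241, 241, 239]
470 [251 266] [241, 242, 242, 240, 236, 221, 222, 238, 241, 240, 240, 240, 239]
474 [251 266] [241, 242, 241, 239, 236, 221, 221, 237, 240, 241, 240, 240, 240, 240, 239, 238]
478 [251 266] [241, 242, 241, 239, 236, 221, 221, 237, 240, 241, 240, 240, 240, 240, 239, 237]
482 [256 263] [213, 220, 238, 240, 240, 239, 232, 224]
486 0 []
```

>>> send_rows(
  increments=[
    {"tx": 0,"ty": 0,"tz": 0,"wx": 0,"wy": 0,"wz": 0,"hand": 50},
    {"tx": 0,"ty": 0,"tz": 0,"wx": 0,"wy": 0,"wz": 0,"hand": 50},
    {"tx": 0,"ty": 0,"tz": 0,"wx": 0,"wy": 0,"wz": 0,"hand": 50},
    {"tx": 0,"ty": 0,"tz": -25,"wx": 0,"wy": 0,"wz": 0,"hand": 50},
    {"tx": 0,"ty": 0,"tz": -60,"wx": 0,"wy": 0,"wz": 0,"hand": 50},
    {"tx": 0,"ty": 0,"tz": -75,"wx": 0,"wy": 0,"wz": 0,"hand": 50},
    {"tx": 0,"ty": 0,"tz": -75,"wx": 0,"wy": 0,"wz": 0,"hand": 50},
    {"tx": 0,"ty": 0,"tz": -75,"wx": 0,"wy": 0,"wz": 0,"hand": 50},
  ],
)

```text
time: 22.6
tcp_pos: [0.6096, 0.0242, 0.3088]
orientation: [3.139, -0.43, 2.998]
contact_force: [0.5, -0.4, -0.7]
width: 0.585
```

```bash
python3 -c "
from h import *
v=V; s=telemetry.state(); R0=R.from_euler('xyz',s['orientation']); k=calibration('wrist'); o=R0.inv().apply(np.array(k['pose'])[:3,3]-s['tcp_pos']); print('cam in tool',o,s['dq'].round(3))
Rt=lever(.6,.2)[1]
C=table(v['T'],v['yaw'],.415,[0,-.14,.35]); p=C-Rt.apply(o); inc(p,Rt)
q=R.from_euler('z',-v['yaw']).apply(p-np.array([*v['T'],.105]));print(q,np.arctan2(q[0],q[2]),np.hypot(q[0],q[2]))
"
```

```text
cam in tool [ 0.08096533  0.00039606 -0.14192846] [ 0.     0.007 -0.03  -0.    -0.001 -0.001]
target [0.6472 0.043  0.2624] t mm [-50.7  23.9  27.9] w [0.0023 0.1698 0.0009]
[ 0.12780121 -0.14039606  0.15743563] 0.6818754838219397 0.20277851620804663
```

>>> send_rows(
  increments=[
    {"tx": -25,"ty": 4,"tz": 0,"wx": 0,"wy": 0.085,"wz": 0,"hand": 50},
    {"tx": -51,"ty": 4,"tz": 10,"wx": 0,"wy": 0.17,"wz": 0,"hand": 50},
    {"tx": -51,"ty": 4,"tz": 28,"wx": 0,"wy": 0.17,"wz": 0,"hand": 50},
    {"tx": -51,"ty": 4,"tz": 28,"wx": 0,"wy": 0.17,"wz": 0,"hand": 50},
    {"tx": -51,"ty": 4,"tz": 28,"wx": 0,"wy": 0.17,"wz": 0,"hand": 50},
    {"tx": -51,"ty": 4,"tz": 28,"wx": 0,"wy": 0.17,"wz": 0,"hand": 50},
  ],
)

```text
time: 23.2
tcp_pos: [0.645, 0.0227, 0.2666]
orientation: [3.138, -0.593, 2.999]
contact_force: [-0.2, -0.1, 1.0]
width: 0.583
```

```bash
python3 -c "
from h import *
v=V
k=calibration('wrist');im=read_camera('wrist')
C=R.from_euler('z',-v['yaw']).apply(np.array(k['pose'])[:3,3]-np.array([*v['T'],.105])); print('cam',C,np.arctan2(C[0],C[2]))
f=lambda a,y,r:proj(k,table(v['T'],v['yaw'],a,[0,y,r]))[0].round(2)
for a in(.38,.41,.44):print(a,f(a,-.145,.112),f(a,-.133,.116),f(a,-.165,.186))
x,y=f(.42,-.135,.114).astype(int); print(x,y)
cv2.imwrite('pics/w9raw.png',im)
c=im[y-55:y+35,x-65:x+65]; cv2.imwrite('pics/w9.png',cv2.resize(c,(780,540),interpolation=cv2.INTER_CUBIC)); print('crop origin',x-65,y-55)
"
```

```text
cam [ 0.14080577 -0.16084     0.32445524] 0.4094487144978602
0.38 [275.69 147.48] [290.85 147.28] [249.13 141.78]
0.41 [275.66 151.6 ] [290.79 151.62] [249.15 151.67]
0.44 [275.61 155.71] [290.71 155.95] [249.18 161.48]
288 153
crop origin 223 98
```

```bash
python3 -c "
from h import *
im=cv2.imread('pics/w9raw.png');g=cv2.cvtColor(im,cv2.COLOR_BGR2GRAY);h=cv2.cvtColor(im,cv2.COLOR_BGR2HSV)
m=cv2.inRange(h,(0,150,90),(8,255,255))
for c in range(280,312,2):
  ys=np.where(m[130:185,c])[0]+130; print(c,(ys.min(),ys.max()) if len(ys) else 0, h[ys,c,2].tolist())
print('ptr rows 140-172')
for c in range(262,286,2): print(c,g[140:172,c].tolist())
y=cv2.inRange(h,(22,120,60),(35,255,255))
for c in (242,249,256): ys=np.where(y[:260,c])[0]; print('grip',c,ys.min(),ys.max(),h[ys,c,2].tolist())
"
```

```text
280 0 []
282 0 []
284 0 []
286 (np.int64(152), np.int64(166)) [209, 243, 244, 242, 242, 241, 241, 241, 241, 241, 241, 241, 241, 241, 235]
288 (np.int64(152), np.int64(166)) [214, 243, 243, 242, 242, 241, 241, 241, 241, 240, 241, 240, 240, 241, 236]
290 (np.int64(152), np.int64(166)) [209, 243, 242, 242, 242, 241, 241, 241, 241, 241, 241, 240, 240, 241, 233]
292 (np.int64(153), np.int64(165)) [241, 242, 242, 238, 213, 200, 199, 200, 205, 224, 239, 240, 240]
294 (np.int64(153), np.int64(165)) [241, 242, 241, 236, 203, 198, 214, 218, 225, 229, 239, 239, 240]
296 (np.int64(153), np.int64(165)) [240, 241, 241, 235, 209, 225, 240, 240, 240, 239, 239, 239, 239]
298 (np.int64(153), np.int64(165)) [240, 241, 241, 235, 208, 225, 239, 240, 239, 239, 239, 239, 239]
300 (np.int64(153), np.int64(165)) [240, 241, 240, 235, 208, 224, 239, 240, 239, 238, 238, 239, 238]
302 (np.int64(153), np.int64(165)) [239, 240, 240, 234, 208, 224, 239, 239, 239, 238, 238, 238, 238]
304 (np.int64(153), np.int64(166)) [239, 240, 240, 234, 207, 223, 238, 239, 238, 238, 238, 238, 238, 233]
306 (np.int64(153), np.int64
[... 2233 characters left out ...]
247, 246, 246, 246, 245, 245, 244, 244, 244, 243, 243, 243, 242, 241, 241, 241, 240, 240, 240, 239, 239, 238, 238, 237, 237, 236, 236, 236, 235, 235, 234, 226, 216, 205, 194, 176, 123]
grip 249 140 187 [186, 214, 227, 232, 237, 241, 246, 247, 247, 246, 246, 246, 246, 245, 245, 245, 244, 244, 244, 243, 243, 243, 243, 242, 242, 241, 241, 241, 240, 240, 240, 239, 238, 238, 238, 237, 237, 236, 236, 236, 235, 234, 228, 217, 206, 195, 177, 125]
grip 256 140 187 [184, 213, 227, 231, 236, 241, 245, 246, 246, 246, 245, 245, 245, 244, 244, 244, 243, 243, 243, 243, 242, 242, 242, 242, 241, 241, 241, 241, 240, 240, 239, 239, 239, 239, 238, 238, 237, 237, 237, 236, 236, 234, 228, 218, 207, 196, 177, 125]
```

```bash
python3 -c "
from h import *
im=cv2.imread('pics/w9raw.png').astype(int)
for c in (286,288,290,292): print(c,(im[146:173,c,2]-im[146:173,c,1]).tolist())
print(im[146:173,288].tolist())
ri=cv2.imread('pics/w9raw.png')
v=V;k=calibration('wrist');f=lambda a,y,z,x:proj(k,table(v['T'],v['yaw'],a,[x,y,z]))[0].round(1)
print('rail in', f(.43,0,.044,v['xr']),f(.43,-.08,.044,v['xr']),f(.43,-.08,.044,v['xr']+.012))
g=cv2.cvtColor(ri,cv2.COLOR_BGR2GRAY)
for c in (330,345,360,380,400): print(c,g[120:225:2,c].tolist())
for n in ('housing','tab'): print(nets.look_for('wrist',n)[:2])
"
```

```text
286 [-3, -3, -2, -3, 2, 51, 136, 158, 158, 156, 157, 156, 156, 157, 157, 156, 155, 153, 155, 155, 136, 43, -1, -3, -1, -1, -1]
288 [-2, -3, -3, -3, -1, 45, 138, 156, 155, 154, 154, 153, 153, 153, 153, 153, 153, 153, 154, 154, 131, 36, -6, -6, -5, -4, -2]
290 [-2, -2, 4, 1, -4, 26, 112, 156, 155, 154, 154, 154, 154, 154, 153, 154, 154, 153, 154, 154, 152, 63, 2, -1, 0, -1, -1]
292 [-4, 2, -2, -6, -8, 3, 83, 154, 156, 154, 152, 138, 129, 128, 129, 131, 144, 153, 154, 154, 123, 35, 4, 0, -5, -6, -6]
[[115, 122, 120], [116, 124, 121], [116, 123, 120], [117, 124, 121], [115, 123, 122], [100, 108, 153], [64, 76, 214], [72, 87, 243], [74, 88, 243], [73, 88, 242], [73, 88, 242], [72, 88, 241], [73, 88, 241], [73, 88, 241], [73, 88, 241], [72, 87, 240], [73, 88, 241], [72, 87, 240], [70, 86, 240], [71, 87, 241], [93, 105, 236], [143, 152, 188], [159, 167, 161], [158, 167, 161], [155, 164, 159], [144, 153, 149], [128, 136, 134]]
rail in [402.3 224.8] [329.7 224.8] [329.3 235.3]
330 [187, 190, 189, 190, 190, 189, 188, 185, 187, 188, 184, 190, 186, 187, 187, 182, 61, 65, 66, 67, 190, 188, 189, 1
[... 651 characters left out ...]
, 212, 211, 160, 214]
380 [185, 192, 190, 192, 191, 192, 192, 187, 188, 186, 186, 191, 188, 189, 187, 182, 45, 51, 50, 53, 167, 185, 163, 216, 215, 215, 215, 193, 130, 106, 102, 99, 99, 97, 97, 97, 135, 124, 120, 124, 127, 131, 133, 141, 143, 95, 104, 99, 108, 117, 184, 167, 215]
400 [185, 192, 191, 193, 191, 194, 192, 187, 188, 186, 187, 191, 189, 189, 188, 182, 42, 41, 42, 43, 167, 186, 162, 215, 214, 213, 215, 170, 113, 129, 148, 172, 172, 173, 174, 174, 174, 175, 176, 176, 177, 177, 178, 179, 179, 180, 180, 180, 181, 182, 181, 183, 179]
[{'bbox': [341.7, 161.4, 486.6, 229.9], 'p': 0.95}, {'bbox': [122.3, 343.3, 158.5, 383.7], 'p': 0.28}]
[{'bbox': [285.1, 152.1, 312.5, 167.1], 'p': 0.7}]
```

>>> send_rows(
  increments=[
    {"tx": 0,"ty": 0,"tz": -40,"wx": 0,"wy": 0,"wz": 0,"hand": 50},
    {"tx": 0,"ty": 0,"tz": -80,"wx": 0,"wy": 0,"wz": 0,"hand": 50},
    {"tx": 0,"ty": 0,"tz": -80,"wx": 0,"wy": 0,"wz": 0,"hand": 50},
    {"tx": 0,"ty": 0,"tz": -80,"wx": 0,"wy": 0,"wz": 0,"hand": 50},
  ],
)

```text
time: 23.75
tcp_pos: [0.6899, 0.0161, 0.3308]
orientation: [3.137, -0.595, 2.999]
contact_force: [-0.0, 0.4, -0.7]
width: 0.588
```

```bash
python3 -c "
from bench import telemetry,close_job
s=telemetry.state();print(s['time'],s['tcp_pos'],s['contact_force'],abs(s['dq']).max());print(close_job())
"
```

```text
23.75 [0.68993728 0.01612441 0.33080642] [-0.0317773   0.41972207 -0.65464736] 0.09300873232893425
the job is handed in; nothing more can be done
None
```

The job is done and handed in at 23.75 s, with the gripper open, clear of everything and wrist forces near zero.

**What I did:**
- I swung the lever back until it met its stop. The position stalled while the force rose from 13 to 20 N.
- I took the aluminium housing from the blue tray and set it down at about 10 N of contact. I then slid it square against the rail at about 12 N, near the middle, and released it.
- I eased the lever over to a tilt of about 0.43 rad and let go.

**Last checks:**
- **Pointer and tab:** the last view was lined up with the hinge axis. The white pointer was at row 158.9 and the red tab's centre at row 159.0, which is within about 0.005 rad.
- **Housing:** after the tilt, the foot's edges run straight and only a thin seam shows at the rail. The far end was hidden by the body. I read this last picture from pixel values because the viewing limit had been reached.

**Checks that disagreed:**
- The first estimate of the tab angle from the fixed cameras was 0.47 rad. An oblique wrist view, taken while I still held the lever, suggested the pointer was up to 0.02 rad past the tab. I trusted the last view because it barely depends on how far each part is from the hinge.
- The rail met the housing about 2 to 3 mm nearer than my model predicted, so I seated the housing by contact force instead.

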